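# Take the battery pack out of the label printer

### The job

Take the cover off the label printer's battery bay: squeeze its snap tab inward and, still squeezing, swing the tab end up off its catch, then draw the cover out from under the ledge at its upper end. Lay the cover in the empty sheet pan nearest the printer with its outer, ribbed side up, and lift the battery pack out of the bay and gently lay it in the pan too, beside the cover and with its pull rib up. Do not drop either of them, and leave the bottle, the vial and the paper cup where they stand.

Things in the scene. Friction and masses are not known exactly. Their poses are not given: they have to be found in the camera images.
- printer: White desktop label printer, fixed, 185 x 100 x 150 mm. Origin at worktop height under the middle of its front edge; x level from front to back, z up. From the front edge (22 mm high) a slope rises backward at 35 degrees; the rear housing, 150 mm high, starts 104 mm behind the origin. The battery bay is in the slope, under the cover.
- seat (a point): Fixed to the printer: middle of the cover's seat, 52 mm behind the front edge and 58 mm above the worktop; its axes are the printer's (not sloped). Below, u = up the slope, v = printer y, n = straight out of the slope, from here; the cover's walls rest at n = 0. Rails 6 mm high stand at v = +-37 to 46 mm; a 3 mm high stop lies below the cover (u = -51.5 to -60 mm).
- ledge (a point): Fixed to the printer: front lower corner of the ledge (u = 51, n = 5.5 mm) that hangs over the cover's two tongues and runs across the slope to the rear; its underside is 5.5 mm and its top 8.5 mm above the seat. Axes as the printer's.
- seat_low_end (a point): Fixed to the printer: the point of the seat at u = -50 mm, n = 0, under the low end of the seated cover.
- cover: Grey plastic battery cover, hollow cap 94 mm long (x -50 to +44), 70 wide (y), 16 high, about 80 g, loose but latched. Origin in the middle of its underside; x up the slope when seated, z out of its outer face, so 35 degrees from upright. On the outer face, tops at z = 38 mm (22 above it), stand the snap tab and a fixed cross rib, 30 mm wide (y), 4 thick, x = -14 to -10 mm.
- cover_tongue (a point): Tips of the cover's two tongues, at cover x = 55, z = 1 mm; they are 2.5 mm thick and lie 3 to 5 mm under the ledge. The cover can swing up (tab end rising) at least 20 degrees about this point with the tongues still under; then draw it 6 mm or more toward its -x end to free them. Drawing a little while swinging does no harm.
- tab_part (a joint): Snap tab, plate 22 mm wide, 4 thick, at cover x = -44 to -40 mm, in a notch at the -x end. Value: how far it is pressed toward +x, toward the rib; 0 free, 0.008 m at its stop; 3 N to start, 7 N at the stop. Its hook holds 4.5 mm under the catch and lets go beyond 0.0055 m. Outside width over tab and rib: 34 mm free, 26 mm at the stop. Squeezed hard it is a firm grip.
- cover_grip (a point): Point on the cover midway between the outer face of the tab (pressed home) and the far face of the rib: cover x = -23, y = 0, z = 30 mm; axes are the cover's. The cover's outer face is 14 mm below it, the tops of tab and rib 8 mm above.
- cover_low_end (a point): Point on the cover's underside at its -x (tab) end: x = -50, y = 0, z = 0 mm; within 2 mm of seat_low_end when seated (that is the cover's play). The tab's foot (x = -48 to -40 mm) reaches 11 mm below the underside here, so off the printer the cover lies on foot and far wall, about 7 degrees from level.
- pack: Black battery pack, block 64 (x) x 44 (y) x 20 mm with a cross pull rib on top, about 140 g, loose in the bay, hidden under the cover. Origin in the middle of its underside (at n = -30 mm in the bay), x up the slope, z out of it; about 2 mm of play; comes straight out along its z. Rib: 12 mm thick (x = -13 to -1), 32 wide (y), top at z = 40 mm.
- pack_grip (a point): Point in the pack's pull rib, at pack x = -7, y = 0, z = 30 mm: 10 mm above the block's top, 10 mm below the rib's top, level with the seat. With the cover off, 37 mm up and down the slope beside the rib is free, down to the block's top.
- pan: Stainless sheet pan with a green mat, empty (not the one with paper cups far to the left), fixed, 378 (x) x 225 (y) x 22 mm; origin in the middle of its underside, z up. Flat floor 2 mm above the worktop, 342 x 188 mm inside.
- bottle: White tablet bottle with screw cap, 48 mm across, 88 mm high, loose; origin in the middle of its underside.
- vial: Open amber vial, 35 mm across, 82 mm high, loose; origin in the middle of its underside.
- paper_cup: Paper dose cup, 38 mm across, 29 mm high, loose; origin in the middle of its underside.
Things that resemble listed ones, but are neither listed nor needed, are in the scene too. Leave any purple or turquoise look-alike of the cover alone.

How it is judged:
By the outcome, as a careful person would: the job done as asked, in the order asked, and still so for the second after the job is handed in, with the robot touching nothing.
It also fails if it takes over 54 s, if anything falls off the work surface, if the arm or the gripper's body presses on something with over 40 N, if the wrist force passes 120 N, or if a joint passes its speed limit or range.

### The arm

A 6-joint arm with a two-finger parallel gripper is mounted at the origin on a cart in front of the work surface, level with it; the furniture and walls round the work are solid. World frame = base frame: x ahead of the robot, y to its left, z up, the work surface at z = 0. Lengths are in m, angles in rad, forces in N, time in s.
With the tool pointing down it reaches from about 0.375 to 0.75 m from the base axis. Payload 9 kg.
Tool frame: the origin (TCP) lies midway between the tips of the shut fingers; the grasp point (between the pads) lies r.grasp_offset behind it (r.grasp_offset is the distance from the TCP to the grasp point, in m); z points along the fingers, y is the direction in which the jaws open and shut (so a half turn about z gives the same grasp; the last joint's range is limited). The gripper opens to 85 mm and grips with 20 to 120 N. Pads are 22 mm wide; open, the fingers measure 114 mm over their backs; the gripper's body (76 mm by 85 mm) begins 54 mm behind the grasp point. The pads swing forward as they close: fully open they stand 13 mm farther back than shut.
Start: joints at [1.061, 0.104, 0.097, 1.564, 0, 1.353], TCP at [0.173, 0.575, 0.231] pointing down, gripper open.
Joint ranges: [-2.99, 2.99], [-0.84, 1.86], [-1.1, 1.16], [-1.84, 2.11], [-1.51, 1.56], [-3.14, 3.14]. Speed limits (rad/s): [2.22, 2.22, 2.57, 3.14, 3.14, 3.14].

### API

Orientations are given as a rotation vector (axis times angle).
In Python, from bench import r gives the robot as it stands.
- The arm moves only by the tool arm_command, never from a script. Its argument "rows" is one flat list of numbers, 6 for each row, row after row: the shift along the world's x, y, z scaled (see below), then the turn, a rotation vector about the world's x, y, z scaled (see below). In form: [tx, ty, tz, wx, wy, wz, tx, ty, tz, wx, wy, wz, ...]. A call has 1 to 20 rows; each row is the pose to reach, as a shift and turn from the pose commanded when the call began; what a row does not reach only later rows make up. The controller multiplies each number of a shift by 300 mm and each number of a turn by 45 degrees. A row lasts 1/10 s, in which the tool goes at most 50 mm and 8.59 degrees, less where a joint would pass 70% of its speed; a pose out of reach is approached as far as the arm can. A call with a number of a shift or a turn outside -1 to 1 is refused whole. A call with a gripper value outside its range is refused whole. "fingers" is the closure, from -1 (fully open) to 1 (shut), set as the call begins (left out, the last holds). The fingers move at their own pace and stop on an object; "newtons" is the grip in N (left out, the last holds). Time passes only in rows, so rows that repeat a pose let the fingers close. It gives the time, the measured TCP pose, the force and the opening at its end, in the units of the state.
- r.get_state(): the state, without advancing time (a new reading comes with each control period).
- r.read_camera(name): name is "scene" or "top"; returns a dict with "pixels" (480x640x3 uint8, blue, green, red), "fovy" (degrees; the focal length in pixels is half the picture's height over the tangent of half this angle, whatever the lens; pixels are square), "cx", "cy" (the principal point, pixels), "distortion" ([k1, k2, p1, p2, k3] as OpenCV has them; the pictures are not rectified), "xyz" and "attitude" of the camera in the world. Camera axes: x right, y up, looking along -z (the intrinsics and any distortion apply to the point x, -y, -z); pixel columns grow to the right and rows downward; lengths in m; the calibration is good to about 2 mm. A picture is of the moment at which its call begins. There is no depth.
- r.sign_off(): hands the job in, once; it reports no verdict.
Trained networks look in the newest picture that a camera, given by its name, has taken for a name from the list of things; names that differ only in an ending like _2 or _b are one class to them, and where a whole thing is asked for, a point or a joint stands for the part that bears it (a point fixed in the world has none). Each returns a list of dicts, best first, with "p" (0 to 1); they miss things now and then, are a little off and sometimes report something else, mostly with a low value. They report only what shows in the picture. A call takes as long as a camera call. They do not tell look-alikes from the thing itself.
- r.trace(name, camera): "pixels" (480x640 bool, what is visible of it) and "rect" ([left, top, right, bottom] in pixels, round what is visible of it).
The state is a dict: "time_s": time; "qpos": joint angles; "dq": joint speeds; "joint_torque": joint torques, N m; "tcp_pos": TCP position; "eef_rot": TCP orientation; "ft_force": force on the tool from outside, world axes, zero at the start; "ft_torque": the same for the moment, N m; "grip_width": finger opening in m.
Only numpy, scipy, OpenCV 4.12 (cv2) and the standard library are available. Lean on these libraries where they do the work, as an engineer would, in place of code of your own. Each camera call takes 0.05 s, during which the arm holds its last target.

## Working session

There is one attempt and no reset: what is moved stays moved. The work goes in short steps, Python scripts to look and compute and a tool call to move; the robot and the scene stay as the last step left them, time stands still between calls to the robot, and variables do not carry over. Pictures are saved under pics/ and viewed, and the job is handed in when it is done.

Besides the shell and the picture viewer there is one more tool, called after "Call:" by a JSON object that holds its "op" and its "data", one argument or row to a line. arm_command: Moves the arm, as the interface text tells. Shifts and turns lie within -1 to 1; 1 stands for 300 mm of shift or 45 degrees of turn. Its arguments: {"type":"object","properties":{"rows":{"type":"array"},"fingers":{"type":"number"},"newtons":{"type":"number"}},"required":["rows"]}

```bash
ls; mkdir -p pics; python3 - <<'E'
from bench import r
import cv2,numpy as np
s=r.get_state();print(s, r.grasp_offset)
for n in("scene","top"):
    c=r.read_camera(n);cv2.imwrite(f"pics/{n}0.png",c["pixels"]);print({k:v for k,v in c.items() if k!="pixels"})
    for t in("printer","cover","pan","bottle","vial","paper_cup","tab_part"):
        print(n,t,[(round(d["p"],2),d["rect"]) for d in r.trace(t,n)])
E
```

```text
pics
{'time_s': 0.0, 'qpos': array([1.06130395e+00, 1.04691390e-01, 9.64576397e-02, 1.56390354e+00,
       5.13807950e-06, 1.35308162e+00]), 'dq': array([ 0.00106436,  0.00063731, -0.00039883, -0.0012343 , -0.00088311,
       -0.00109168]), 'joint_torque': array([ 7.40402920e-04, -5.56914818e+01,  5.03664601e+01,  1.58862874e-02,
       -1.29776049e-04, -2.04060308e-05]), 'tcp_pos': array([0.17242213, 0.57433897, 0.23052056]), 'eef_rot': array([-4.56629121e-01, -3.10774258e+00,  1.96550065e-03]), 'ft_force': array([ 0.6450917 , -0.12020139,  0.34046804]), 'ft_torque': array([-0.01001658,  0.04713011,  0.01553322]), 'grip_width': 0.08540096725368847} 0.0187
{'fovy': 43.79976316139606, 'cx': 317.3482648312369, 'cy': 246.70000653843172, 'distortion': array([-0.15751839,  0.        ,  0.        ,  0.        ,  0.        ]), 'xyz': array([-0.00883945, -0.51994207,  0.84262681]), 'attitude': array([ 0.82437538, -0.26289782, -0.60383547])}
scene printer [(0.97, [283.8, 178.1, 387.9, 280.8])]
scene cover [(0.88, [292.9, 209.6, 339.3, 266.3]), (0.88, [227.4, 286.3, 294.5, 343.6]), (0.79, [196
[... 519 characters left out ...]
       ,  0.        ,  0.        ,  0.        ]), 'xyz': array([0.37045008, 0.17683464, 0.93100613]), 'attitude': array([ 0.10207496, -0.10581038, -1.53974107])}
top printer [(0.6, [275.3, 138.9, 337.6, 255.0])]
top cover [(0.72, [279.9, 194.8, 326.9, 246.2]), (0.71, [212.0, 264.7, 275.9, 321.9]), (0.66, [319.7, 289.4, 350.1, 339.3])]
top pan [(0.85, [398.1, 148.1, 512.0, 328.5])]
top bottle [(0.97, [160.8, 184.2, 195.2, 215.7])]
top vial [(0.78, [166.6, 160.1, 192.7, 181.6])]
top paper_cup [(0.84, [163.0, 230.1, 180.7, 246.7]), (0.43, [156.9, 186.1, 193.8, 213.1])]
top tab_part [(0.58, [289.5, 231.0, 305.5, 246.1]), (0.56, [222.1, 303.0, 228.2, 314.7]), (0.42, [325.7, 288.7, 338.2, 294.5])]
```

View pics/scene0.png

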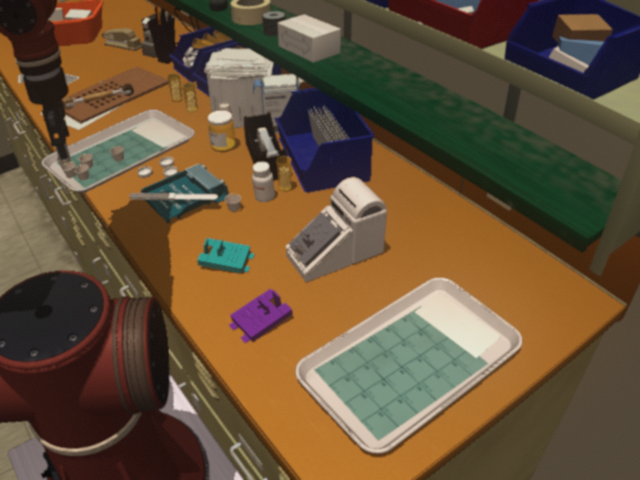

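View pics/top0.png

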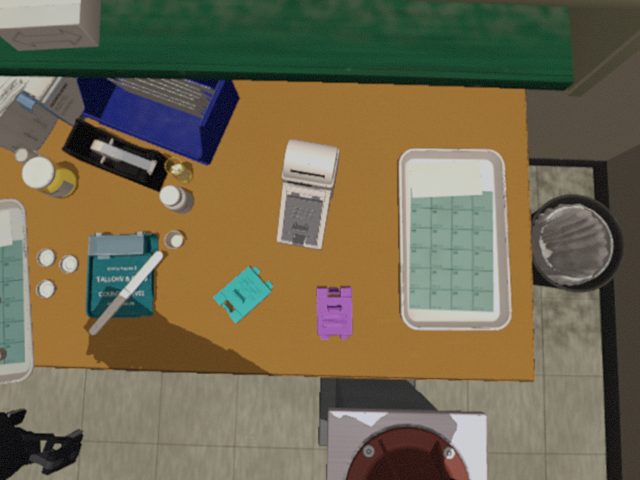

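The scene shows the printer (335,230) with the grey cover in its slope. There are two look-alikes: turquoise at scene (225,255) / top (243,295), and purple at scene (262,315) / top (335,312). The grey one, at top (303,220), is the real cover. The empty pan nearest the printer is at top (455,240); the pan with cups is at far left. Next I'll enlarge the printer and fit its pose.

```bash
cat > h.py <<'E'
import numpy as np, cv2
from scipy.spatial.transform import Rotation as R
def cam(c):
    f=240/np.tan(np.radians(c["fovy"])/2)
    K=np.array([[f,0,c["cx"]],[0,f,c["cy"]],[0,0,1.]])
    Rw=R.from_rotvec(c["attitude"]).as_matrix()@np.diag([1,-1,-1])
    return K,np.array(c["distortion"]),Rw,np.array(c["xyz"])
def proj(c,P):
    K,d,Rw,t=cam(c); rv=cv2.Rodrigues(Rw.T)[0]
    return cv2.projectPoints(np.atleast_2d(P).astype(float),rv,-Rw.T@t,K,d)[0][:,0]
def ray(c,px):
    K,d,Rw,t=cam(c); u=cv2.undistortPoints(np.array(px,float).reshape(-1,1,2),K,d)[:,0]
    return t,np.c_[u,np.ones(len(u))]@Rw.T
def atz(c,px,z):
    t,D=ray(c,px); return t+D*((z-t[2])/D[:,2])[:,None]
def hullmask(c,sets):
    m=np.zeros((480*4,640*4),np.uint8)
    for P in sets:
        p=proj(c,P); h=cv2.convexHull((p*4+1.5).astype(np.float32)).round().astype(np.int32)
        cv2.fillConvexPoly(m,h,1)
    return cv2.resize(m.astype(np.float32),(640,480),interpolation=cv2.INTER_AREA)
def T(x,y,yaw): 
    M=np.eye(4);M[:3,:3]=R.from_euler('z',yaw).as_matrix();M[:2,3]=x,y;return M
def ap(M,P): return np.atleast_2d(P)@M[:3,:3].T+M[:3,3]
def seatM(pr):  # u,v,n frame
    M=np.eye(4);M[:3,:3]=R.from_euler('y',-35,degrees=True).as_matrix();M[:3,3]=[.052,0,.058]
    return pr@M
def box(x0,x1,y0,y1,z0,z1): return np.array([[x,y,z] for x in(x0,x1) for y in(y0,y1) for z in(z0,z1)])
def triang(c1,p1,c2,p2):
    t1,D1=ray(c1,[p1]);t2,D2=ray(c2,[p2]);D1=D1[0]/np.linalg.norm(D1[0]);D2=D2[0]/np.linalg.norm(D2[0])
    s=np.linalg.lstsq(np.c_[D1,-D2],t2-t1,rcond=None)[0]
    a=t1+s[0]*D1;b=t2+s[1]*D2;return (a+b)/2,np.linalg.norm(a-b)
E
cat > fit.py <<'E'
from bench import r
from h import *
from scipy.optimize import minimize
import pickle
C={n:r.read_camera(n) for n in("scene","top")}
M={n:{} for n in C}
for n in C:
    for t in("printer","cover","pan"):
        d=r.trace(t,n)[0];M[n][t]=d["pixels"].astype(np.float32)
    for t in("bottle","vial","paper_cup"): M[n][t]=r.trace(t,n)[0]["pixels"].astype(np.float32)
pickle.dump((C,M),open("d.pkl","wb"))
def cost(p,parts=False):
    pr=T(p[0],p[1],p[2]); S=seatM(pr)
    w=.05;a=[]
    wedge=np.array([[x,y,z] for y in(-w,w) for x,z in((0,0),(0,.022),(.104,.0948),(.104,0))])
    rear=np.array([[x,y,z] for y in(-w,w) for x,z in((.104,0),(.104,.125),(.13,.15),(.165,.15),(.185,.12),(.185,0))])
    cov=box(-.05,.044,-.035,.035,0,.016); cov[:,0]+=0
    for n in C:
        m=hullmask(C[n],[ap(pr,wedge),ap(pr,rear)]); k=np.maximum(M[n]["printer"],M[n]["cover"])
        a.append(1-np.minimum(m,k).sum()/np.maximum(m,k).sum())
        m=hullmask(C[n],[ap(S,cov)]);k=M[n]["cover"]
        a.append(1-np.minimum(m,k).sum()/np.maximum(m,k).sum())
    return a if parts else sum(a)
g=atz(C["top"],[[303,247],[312,142]],.02);print(g)
d=g[1]-g[0]
best=None
x0=[g[0][0],g[0][1],np.arctan2(d[1],d[0])]
o=minimize(cost,x0,method="Nelder-Mead",options=dict(initial_simplex=[x0]+[list(np.array(x0)+e) for e in np.diag([.015,.015,.1])],xatol=1e-5,fatol=1e-5))
print(o.x,np.degrees(o.x[2]),cost(o.x,True)); np.save("pr.npy",o.x)
# pan
def pc(p):
    pm=T(*p); a=[]
    for n in C:
        m=hullmask(C[n],[ap(pm,np.r_[box(-.189,.189,-.1125,.1125,.021,.022),box(-.175,.175,-.098,.098,0,.001)])]);k=M[n]["pan"]
        a.append(1-np.minimum(m,k).sum()/np.maximum(m,k).sum())
    return sum(a)
g=atz(C["top"],[[455,239]],.022)[0];x0=[g[0],g[1],0.]
o2=minimize(pc,x0,method="Nelder-Mead",options=dict(initial_simplex=[x0]+[list(np.array(x0)+e) for e in np.diag([.015,.015,.1])],xatol=1e-5,fatol=1e-5))
print("pan",o2.x,o2.fun); np.save("pan.npy",o2.x)
for t,z in(("bottle",.044),("vial",.041),("paper_cup",.0145)):
    ps=[np.array(np.nonzero(M[n][t])).mean(1)[::-1] for n in("scene","top")]
    print(t,triang(C["scene"],ps[0],C["top"],ps[1]))
pr=T(*o.x);S=seatM(pr)
for n,b in(("scene",(270,165,400,295)),("top",(265,130,345,260))):
    k=6 if n=="scene" else 7
    im=C[n]["pixels"][b[1]:b[3],b[0]:b[2]]
    k=min(800//im.shape[1],600//im.shape[0]); im=cv2.resize(im,None,fx=k,fy=k,interpolation=cv2.INTER_CUBIC)
    cv2.imwrite(f"pics/{n}_crop.png",im); im2=im.copy()
    def dr(P,col,pairs):
        p=((proj(C[n],P)-[b[0],b[1]]+.5)*k).astype(int)
        for i,j in pairs: cv2.line(im2,tuple(map(int,p[i])),tuple(map(int,p[j])),col,1)
    E=[(0,1),(0,2),(0,4),(1,3),(1,5),(2,3),(2,6),(3,7),(4,5),(4,6),(5,7),(6,7)]
    dr(ap(S,box(-.05,.044,-.035,.035,0,.016)),(0,0,255),E)
    dr(ap(S,box(-.044,-.04,-.011,.011,.016,.038)),(0,255,255),E)
    dr(ap(S,box(-.014,-.010,-.015,.015,.016,.038)),(0,255,0),E)
    dr(ap(pr,box(0,.104,-.05,.05,0,.022)),(255,0,0),E)
    dr(ap(pr,box(0.104,.185,-.05,.05,0,.15)),(255,0,255),E)
    cv2.imwrite(f"pics/{n}_fit.png",np.hstack([im,im2]) if 2*im.shape[1]<=800 else im2)
E
python3 fit.py
```

```text
Traceback (most recent call last):
  File "fit.py", line 10, in <module>
    for t in("bottle","vial","paper_cup"): M[n][t]=r.trace(t,n)[0]["pixels"].astype(np.float32)
                                                   ~~~~~~~~~~~~^^^
IndexError: list index out of range
```

```bash
python3 - <<'E'
s=open('fit.py').read()
s=s.replace('''    for t in("bottle","vial","paper_cup"): M[n][t]=r.trace(t,n)[0]["pixels"].astype(np.float32)
''','''    for t in("bottle","vial","paper_cup"):
        q=r.trace(t,n); M[n][t]=q[0]["pixels"].astype(np.float32) if q else None
''').replace('''    ps=[np''','''    if M["scene"][t] is None or M["top"][t] is None: print("miss",t); continue
    ps=[np''')
open('fit.py','w').write(s)
E
python3 fit.py
```

```text
[[0.47692012 0.21995509 0.02      ]
 [0.70050496 0.20876451 0.02      ]]
[ 0.48122987  0.22946841 -0.14842395] -8.504066104402883 [np.float32(0.071118236), np.float32(0.084020436), np.float32(0.1090219), np.float32(0.09013903)]
pan [ 0.50579094 -0.09034602  0.02521828] 0.06506448984146118
bottle (array([0.5642294 , 0.4789061 , 0.04183368]), np.float64(0.0004529519209962596))
vial (array([0.62614238, 0.48045534, 0.04049243]), np.float64(0.00029569186073625516))
paper_cup (array([ 0.57478491,  0.38526358, -0.00367073]), np.float64(0.2746347377719848))
```

```bash
python3 -c "
import cv2
for n in ('scene','top'):
    print(cv2.imread(f'pics/{n}_fit.png').shape)"
```

```text
(520, 520, 3)
(520, 640, 3)
```

View pics/scene_fit.png

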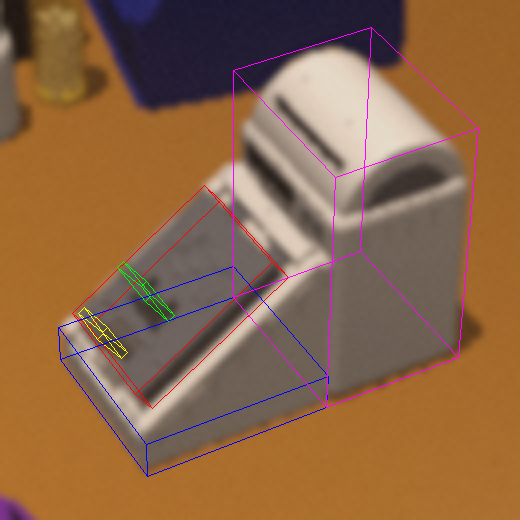

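View pics/top_fit.png

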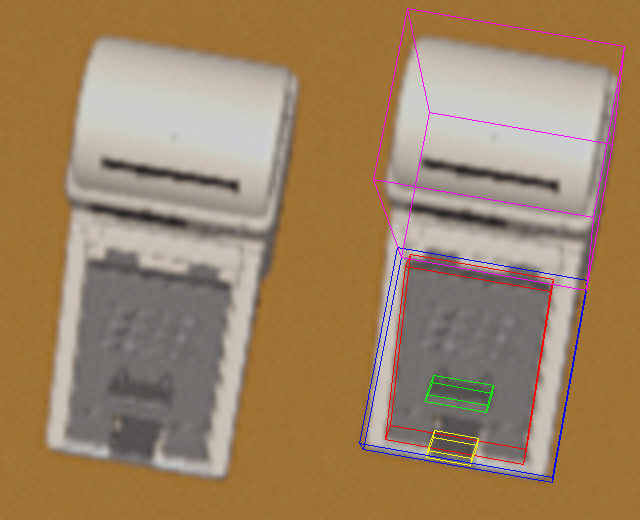

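View pics/scene_crop.png

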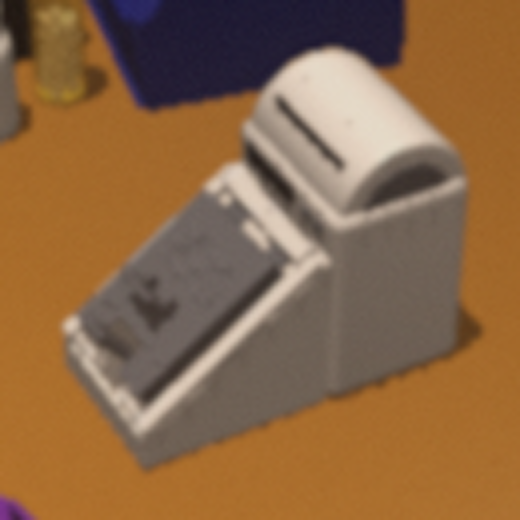

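The overlay is a few millimetres off at the printer's front, so I'll look closer and refine from keypoints.

```bash
python3 - <<'E'
import pickle,cv2,numpy as np
C,M=pickle.load(open("d.pkl","rb"))
for n,b in(("scene",(282,200,358,285)),("top",(272,185,345,258))):
    im=C[n]["pixels"][b[1]:b[3],b[0]:b[2]].copy()
    k=7 if n=="scene" else 8
    im=cv2.resize(im,None,fx=k,fy=k,interpolation=cv2.INTER_LANCZOS4)
    im=cv2.convertScaleAbs(im,alpha=1.4)
    for x in range((b[0]+9)//10*10,b[2],10):
        cv2.putText(im,str(x),(int((x-b[0])*k),10),0,.35,(0,255,255),1);cv2.line(im,(int((x-b[0]+.5)*k),12),(int((x-b[0]+.5)*k),18),(0,255,255),1)
    for y in range((b[1]+9)//10*10,b[3],10):
        cv2.putText(im,str(y),(0,int((y-b[1]+.5)*k)),0,.35,(0,255,255),1)
    cv2.imwrite(f"pics/{n}_z.png",im);print(im.shape)
E
```

```text
(595, 532, 3)
(584, 584, 3)
```

View pics/scene_z.png

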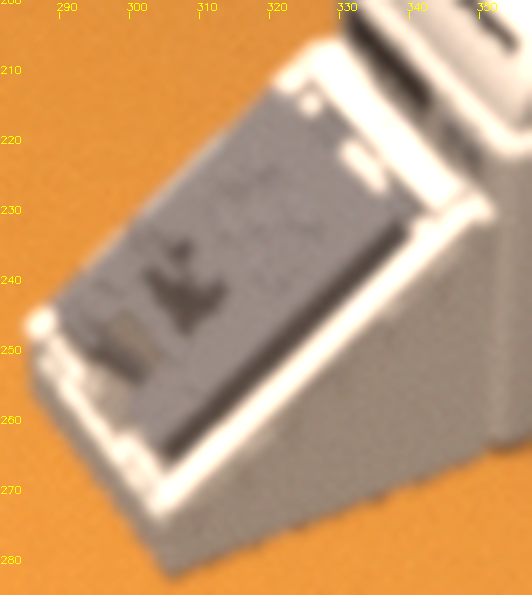

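View pics/top_z.png

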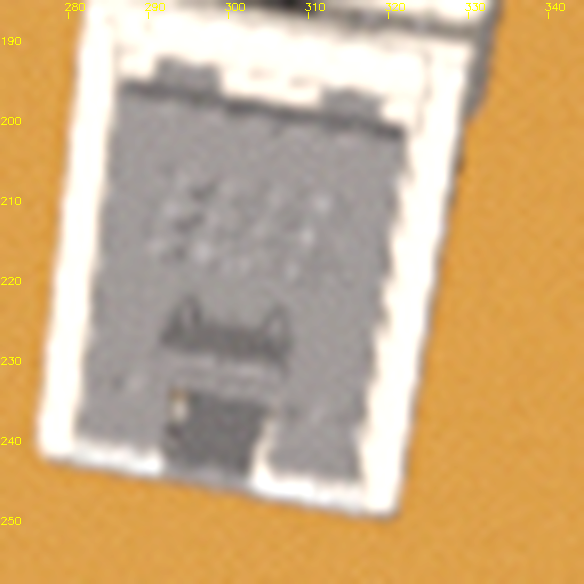

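```bash
cat > fit2.py <<'E'
from h import *
import pickle
from scipy.optimize import least_squares
C,M=pickle.load(open("d.pkl","rb"))
U=lambda u,v,n:("s",[u/1e3,v/1e3,n/1e3]); 
K=[("top",U(44,35,16),(285.8,196.3)),("top",U(44,-35,16),(321,202)),("top",U(-50,35,16),(281,240.5)),("top",U(-50,-35,16),(316.5,245.5)),
("scene",U(44,35,16),(320.5,212)),("scene",U(-50,35,16),(289.5,245.5)),("scene",U(44,-35,16),(337.5,231.5)),("scene",U(-50,-35,16),(305.5,263)),
("scene",("p",[0,-.046,0]),(306,282)),("scene",("p",[.104,-.048,0]),(352,264)),("scene",("p",[.185,-.05,0]),(384.5,252.5)),
("top",("p",[0,.046,.022]),(276.5,242.3)),("top",("p",[0,-.046,.022]),(320,249.7))]
def res(p,sel=None):
    pr=T(*p[:3]);S=seatM(pr);o=[]
    for c,(f,P),px in K:
        if sel and c!=sel: continue
        o.append(proj(C[c],ap(S if f=="s" else pr,P))[0]-px)
    return np.array(o)
x0=np.load("pr.npy")
for sel in(None,"top","scene"):
    o=least_squares(lambda p:res(p,sel).ravel(),x0,loss="soft_l1");print(sel,o.x,np.degrees(o.x[2]),o.cost);
    if sel is None: np.save("pr2.npy",o.x);print(res(o.x).round(1))
x=np.load("pr2.npy");pr=T(*x);S=seatM(pr)
E=[(0,1),(0,2),(0,4),(1,3),(1,5),(2,3),(2,6),(3,7),(4,5),(4,6),(5,7),(6,7)]
for n,b,k in(("scene",(282,170,392,285),5),("top",(272,135,345,258),4)):
    im=cv2.convertScaleAbs(cv2.resize(C[n]["pixels"][b[1]:b[3],b[0]:b[2]],None,fx=k,fy=k,interpolation=cv2.INTER_CUBIC),alpha=1.3)
    def dr(P,col):
        p=((proj(C[n],P)-[b[0],b[1]]+.5)*k).astype(int)
        for i,j in E: cv2.line(im,tuple(map(int,p[i])),tuple(map(int,p[j])),col,1)
    dr(ap(S,box(-.05,.044,-.035,.035,0,.016)),(0,0,255))
    dr(ap(S,box(-.044,-.04,-.011,.011,.016,.038)),(0,255,255))
    dr(ap(S,box(-.014,-.010,-.015,.015,.016,.038)),(0,255,0))
    dr(ap(pr,box(0,.104,-.046,.046,0,.022)),(255,0,0))
    dr(ap(pr,box(0.104,.185,-.05,.05,0,.15)),(255,0,255))
    cv2.imwrite(f"pics/{n}_fit2.png",im)
E
python3 fit2.py; python3 -c "
import cv2,numpy as np
a=cv2.imread('pics/scene_fit2.png');b=cv2.imread('pics/top_fit2.png');h=max(a.shape[0],b.shape[0])
p=lambda i:np.pad(i,((0,h-i.shape[0]),(0,0),(0,0)))
o=np.hstack([p(a),p(b)]);s=min(1,800/o.shape[1]);o=cv2.resize(o,None,fx=s,fy=s);cv2.imwrite('pics/fit2.png',o);print(o.shape)"
```

```text
None [ 0.48095903  0.2278633  -0.12321701] -7.059814555136193 9.032602011793463
[[-0.3  0.2]
 [ 0.9  0. ]
 [ 0.5 -0.5]
 [-0.4 -0.2]
 [-0.4 -1. ]
 [-1.8 -2. ]
 [ 0.4 -1.6]
 [-1.5  0.6]
 [ 0.4  0.6]
 [-1.1  1.4]
 [-0.6  0.3]
 [ 0.4 -0.9]
 [ 1.4 -1.5]]
top [ 0.48008075  0.22872499 -0.1261234 ] -7.2263387897103515 1.9645141998565177
scene [ 0.48171706  0.2263231  -0.1154394 ] -6.614190503944049 5.38320798183539
(546, 800, 3)
```

View pics/fit2.png

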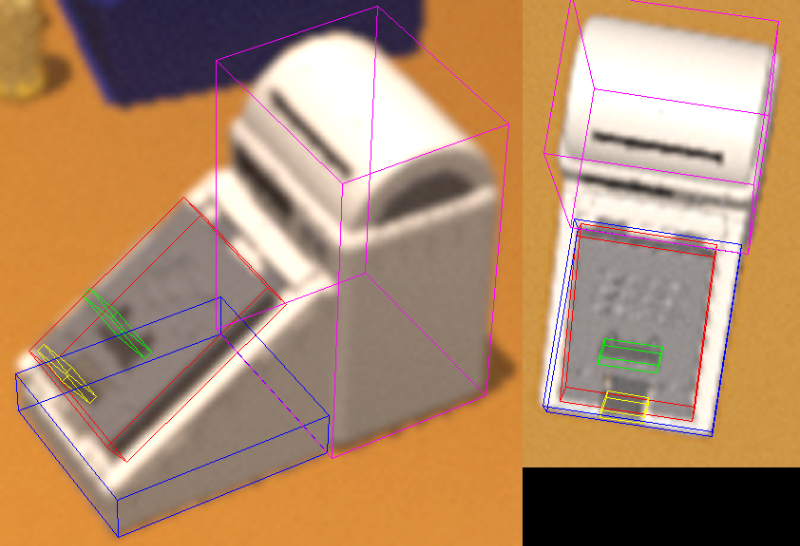

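```bash
python3 - <<'E'
from h import *
import pickle
C,M=pickle.load(open("d.pkl","rb"))
S=seatM(T(*np.load("pr2.npy")))
for n in C:
    for nm,b in(("tab",(-44,-40,-11,11)),("rib",(-14,-10,-15,15))):
        for z in(16,38):
            P=np.array([[u,v,z] for u in b[:2] for v in b[2:]])/1e3
            print(n,nm,z,proj(C[n],ap(S,P)).round(1).tolist())
E
```

```text
scene tab 16 [[300.4, 254.4], [295.2, 248.1], [301.8, 253.0], [296.6, 246.7]]
scene tab 38 [[294.5, 249.7], [289.3, 243.4], [295.9, 248.3], [290.8, 242.0]]
scene rib 16 [[312.0, 245.0], [304.8, 236.5], [313.4, 243.5], [306.2, 235.1]]
scene rib 38 [[306.2, 240.2], [299.0, 231.7], [307.7, 238.7], [300.4, 230.3]]
top tab 16 [[304.5, 240.8], [293.6, 239.2], [304.7, 239.1], [293.8, 237.4]]
top tab 38 [[303.1, 246.0], [292.0, 244.3], [303.4, 244.2], [292.2, 242.5]]
top rib 16 [[308.2, 227.7], [293.0, 225.4], [308.4, 225.8], [293.2, 223.6]]
top rib 38 [[306.8, 232.6], [291.4, 230.3], [307.1, 230.7], [291.6, 228.4]]
```

Residuals are about 1 px (roughly 2 mm), and the rib and tab agree with the top picture. The grasp leaves plenty of slack, so I'll plan the approach now.

```bash
cat > plan.py <<'E'
from bench import r
from h import *
prx=np.load("pr2.npy"); S=seatM(T(*prx)); pan=T(*np.load("pan.npy"))
def tool(X): # X cover/pack frame rotation -> tool rotation: y=+x, z=-z
    return np.c_[np.cross(X[:,0],-X[:,2]),X[:,0],-X[:,2]]
def go(p,Rt,n=1):
    s=r.get_state(); 
    d=(np.array(p)-s["tcp_pos"]); w=(R.from_matrix(Rt)*R.from_rotvec(s["eef_rot"]).inv()).as_rotvec()
    print("shift",(d/.3).round(3),"turn",(w/np.radians(45)).round(3),"mm",np.linalg.norm(d)*1e3,"deg",np.degrees(np.linalg.norm(w)))
def swung(th,draw=0,lift=0): # cover frame after swing th deg about tongue tip, world 4x4
    Q=R.from_euler('y',th,degrees=True).as_matrix(); piv=np.array([.055,0,.001])
    M=np.eye(4);M[:3,:3]=Q;M[:3,3]=piv-Q@piv; A=S@M
    A[:3,3]+=-A[:3,0]*draw+A[:3,2]*lift; return A
def st():
    s=r.get_state();print({k:np.round(s[k],4).tolist() for k in("time_s","tcp_pos","eef_rot","ft_force","ft_torque","grip_width","qpos")})
E
python3 - <<'E'
from plan import *
print(S.round(3)); st()
A=swung(0); p=ap(A,[-.023,0,.100])[0]; print(p,ap(A,[-.023,0,.018])); go(p,tool(A[:3,:3]))
for a in (0.,):
    Rt=tool(A[:3,:3]); w=(R.from_matrix(Rt)*R.from_rotvec(r.get_state()["eef_rot"]).inv()).as_rotvec(); 
    # two equal halves
    print(w/2/np.radians(45))
E
```

```text
[[ 0.813  0.123 -0.569  0.533]
 [-0.101  0.992  0.07   0.221]
 [ 0.574  0.     0.819  0.058]
 [ 0.     0.     0.     1.   ]]
{'time_s': 1.85, 'tcp_pos': [0.1726, 0.5746, 0.2313], 'eef_rot': [0.4567, 3.1082, 0.0001], 'ft_force': [0.3532, 0.2843, 0.6153], 'ft_torque': [-0.0268, -0.0061, 0.0231], 'grip_width': 0.0852, 'qpos': [1.0613, 0.1041, 0.0973, 1.5639, -0.0, 1.3531]}
[0.45694435 0.23083738 0.12672295] [[0.50362103 0.22505674 0.05955248]]
shift [ 0.948 -1.146 -0.349] turn [ 0.461 -0.706 -1.726] mm 458.2541228076231 deg 86.43325645395764
[ 0.2303702  -0.35322914 -0.86282579]
```

Call:
{"op": "arm_command", "data": {
  "rows": [0.24,-0.29,0.02,0.115,-0.177,-0.43,0.48,-0.57,0.02,0.23,-0.353,-0.863,0.48,-0.57,0.02,0.23,-0.353,-0.863,0.48,-0.57,0.02,0.23,-0.353,-0.863,0.48,-0.57,0.02,0.23,-0.353,-0.863,0.48,-0.57,0.02,0.23,-0.353,-0.863,0.48,-0.57,0.02,0.23,-0.353,-0.863],
  "fingers": -0.4,
  "newtons": 60
}}

```text
time_s: 2.55
tcp_pos: [0.3164, 0.4037, 0.2377]
eef_rot: [1.349, 2.547, 0.313]
ft_force: [0.0, 0.3, 0.4]
grip_width: 0.0597
```

```bash
python3 - <<'E'
from plan import *
st(); A=swung(0); go(ap(A,[-.023,0,.090])[0],tool(A[:3,:3]))
E
```

```text
{'time_s': 2.55, 'tcp_pos': [0.3164, 0.4037, 0.2377], 'eef_rot': [1.3491, 2.547, 0.3131], 'ft_force': [0.0279, 0.3264, 0.3792], 'ft_torque': [-0.0322, 0.294, -0.0404], 'grip_width': 0.0597, 'qpos': [0.7441, -0.5138, -0.4723, 1.326, -0.1551, 1.6959]}
shift [ 0.487 -0.579 -0.397] turn [ 0.23  -0.353 -0.865] mm 256.3482948059466 deg 43.293863476772614
```

Call:
{"op": "arm_command", "data": {
  "rows": [0.24,-0.29,-0.2,0.115,-0.177,-0.43,0.487,-0.579,-0.397,0.23,-0.353,-0.865,0.487,-0.579,-0.397,0.23,-0.353,-0.865,0.487,-0.579,-0.397,0.23,-0.353,-0.865,0.487,-0.579,-0.397,0.23,-0.353,-0.865,0.487,-0.579,-0.397,0.23,-0.353,-0.865,0.487,-0.579,-0.397,0.23,-0.353,-0.865,0.487,-0.579,-0.397,0.23,-0.353,-0.865]
}}

```text
time_s: 3.35
tcp_pos: [0.468, 0.2364, 0.1193]
eef_rot: [1.973, 1.743, 0.54]
ft_force: [-0.2, 0.4, -0.2]
grip_width: 0.06
```

```bash
python3 - <<'E'
from plan import *
A=swung(0); st(); go(ap(A,[-.023,0,.019])[0],tool(A[:3,:3]))
s=r.get_state()
for n,b,k in(("scene",(230,150,400,290),4),("top",(250,160,370,260),5)):
    c=r.read_camera(n); im=c["pixels"][b[1]:b[3],b[0]:b[2]]; im=cv2.resize(im,None,fx=k,fy=k,interpolation=cv2.INTER_CUBIC)
    Rt=R.from_rotvec(s["eef_rot"]).as_matrix()
    for q,col in((0,(0,0,255)),(1,(0,255,0))):
        P=s["tcp_pos"]+ (Rt@[0,0,.071] if q else 0)
        p=(proj(c,P)[0]-[b[0],b[1]]+.5)*k; cv2.circle(im,tuple(int(v) for v in p),4,col,1)
    P=ap(A,[[-.044,-.011,.038],[-.044,.011,.038],[-.01,-.015,.038],[-.01,.015,.038]])
    for p in proj(c,P): cv2.circle(im,tuple(int(v) for v in (p-[b[0],b[1]]+.5)*k),2,(255,255,0),-1)
    cv2.imwrite(f"pics/{n}_pre.png",im)
E
```

```text
{'time_s': 3.35, 'tcp_pos': [0.468, 0.2364, 0.1193], 'eef_rot': [1.9732, 1.7433, 0.5397], 'ft_force': [-0.2275, 0.3672, -0.2005], 'ft_torque': [-0.0055, 0.5233, 0.0312], 'grip_width': 0.06, 'qpos': [0.3822, -0.8394, -0.9835, 0.8841, -0.2834, 1.9972]}
shift [ 0.117 -0.038 -0.196] turn [ 0.005 -0.007  0.002] mm 69.4737013456416 deg 0.410643775654639
```

View pics/scene_pre.png

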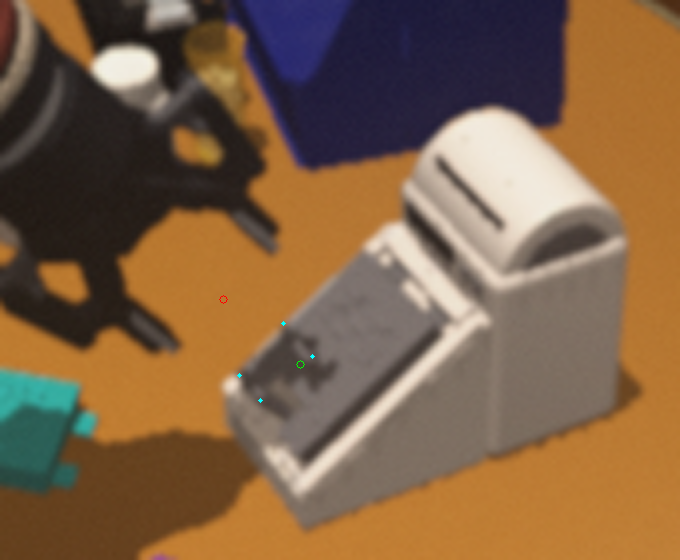

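View pics/top_pre.png

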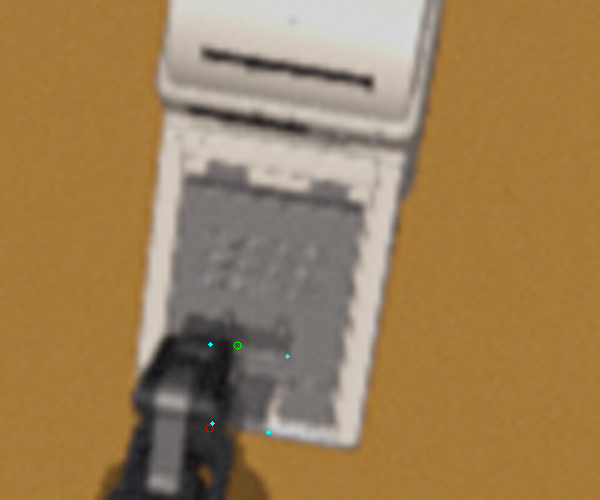

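```bash
python3 - <<'E'
from plan import *
A=swung(0); s=r.get_state(); print("tcp in cover mm",(np.linalg.inv(A)@np.r_[s["tcp_pos"],1])[:3]*1e3)
c=r.read_camera("scene");b=(280,225,330,270);k=8
im=cv2.resize(c["pixels"][b[1]:b[3],b[0]:b[2]],None,fx=k,fy=k,interpolation=cv2.INTER_LANCZOS4);im=cv2.convertScaleAbs(im,alpha=1.8);im2=im.copy()
E=[(0,1),(0,2),(0,4),(1,3),(1,5),(2,3),(2,6),(3,7),(4,5),(4,6),(5,7),(6,7)]
def dr(P,col):
    p=((proj(c,P)-[b[0],b[1]]+.5)*k).astype(int)
    for i,j in E: cv2.line(im2,tuple(map(int,p[i])),tuple(map(int,p[j])),col,1)
dr(ap(A,box(-.05,.044,-.035,.035,0,.016)),(0,0,255))
dr(ap(A,box(-.044,-.04,-.011,.011,.016,.038)),(0,255,255))
dr(ap(A,box(-.014,-.010,-.015,.015,.016,.038)),(0,255,0))
cv2.imwrite("pics/sz.png",np.hstack([im,im2]))
E
```

```text
tcp in cover mm [-18.56652162   7.07324794  88.29247729]
```

View pics/sz.png

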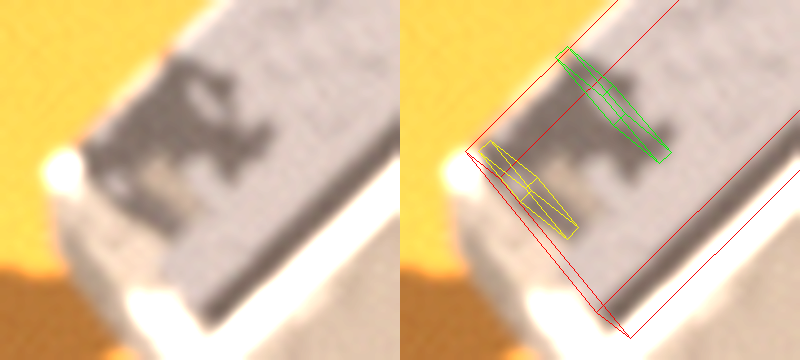

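```bash
python3 - <<'E'
from plan import *
A=swung(0); go(ap(A,[-.023,0,.055])[0],tool(A[:3,:3]))
E
```

```text
shift [ 0.048 -0.029 -0.099] turn [ 0.004 -0.006  0.003] mm 34.13983553440896 deg 0.35462630819577434
```

Call:
{"op": "arm_command", "data": {
  "rows": [0.048,-0.029,-0.099,0.004,-0.006,0.003,0.048,-0.029,-0.099,0.004,-0.006,0.003,0.048,-0.029,-0.099,0.004,-0.006,0.003,0.048,-0.029,-0.099,0.004,-0.006,0.003]
}}

```text
time_s: 3.9
tcp_pos: [0.4826, 0.2271, 0.0898]
eef_rot: [1.972, 1.74, 0.549]
ft_force: [-0.3, -0.8, 0.1]
grip_width: 0.0596
```

```bash
python3 - <<'E'
from plan import *
A=swung(0); st(); print("tcp in cover mm",(np.linalg.inv(A)@np.r_[r.get_state()["tcp_pos"],1])[:3]*1e3)
go(ap(A,[-.023,0,.055])[0],tool(A[:3,:3]));go(ap(A,[-.023,0,.0195])[0],tool(A[:3,:3]))
E
```

```text
{'time_s': 3.9, 'tcp_pos': [0.4826, 0.2271, 0.0898], 'eef_rot': [1.9721, 1.7397, 0.5486], 'ft_force': [-0.2969, -0.8197, 0.0842], 'ft_torque': [0.0738, 0.505, -0.0013], 'grip_width': 0.0596, 'qpos': [0.3445, -0.8151, -1.0277, 0.7998, -0.2627, 1.9646]}
tcp in cover mm [-22.97171808  -0.51240767  54.85850291]
shift [-0.     0.002  0.   ] turn [0.    0.    0.002] mm 0.5323372168280156 deg 0.10733305850486655
shift [ 0.067 -0.007 -0.097] turn [0.    0.    0.002] mm 35.36222687702897 deg 0.10733305850486655
```

Call:
{"op": "arm_command", "data": {
  "rows": [0.022,-0.001,-0.032,0,0,0.002,0.045,-0.003,-0.065,0,0,0.002,0.067,-0.005,-0.097,0,0,0.002,0.067,-0.005,-0.097,0,0,0.002]
}}

```text
time_s: 4.3
tcp_pos: [0.5024, 0.2251, 0.0589]
eef_rot: [1.972, 1.742, 0.546]
ft_force: [0.2, 0.2, 0.9]
grip_width: 0.0599
```

```bash
python3 - <<'E'
from plan import *
A=swung(0); st(); print("tcp in cover mm",(np.linalg.inv(A)@np.r_[r.get_state()["tcp_pos"],1])[:3]*1e3)
for n,b,k in(("scene",(250,190,370,290),5),("top",(250,160,370,260),5)):
    c=r.read_camera(n); im=c["pixels"][b[1]:b[3],b[0]:b[2]]; im=cv2.resize(im,None,fx=k,fy=k,interpolation=cv2.INTER_CUBIC)
    cv2.imwrite(f"pics/{n}_at.png",cv2.convertScaleAbs(im,alpha=1.5))
E
```

```text
{'time_s': 4.3, 'tcp_pos': [0.5024, 0.2251, 0.0589], 'eef_rot': [1.9721, 1.742, 0.5464], 'ft_force': [0.1968, 0.1506, 0.8655], 'ft_torque': [0.0848, 0.5954, 0.0165], 'grip_width': 0.0599, 'qpos': [0.3222, -0.7112, -1.0249, 0.6957, -0.2504, 1.9442]}
tcp in cover mm [-24.39952839  -0.09115508  18.17011821]
```

View pics/scene_at.png

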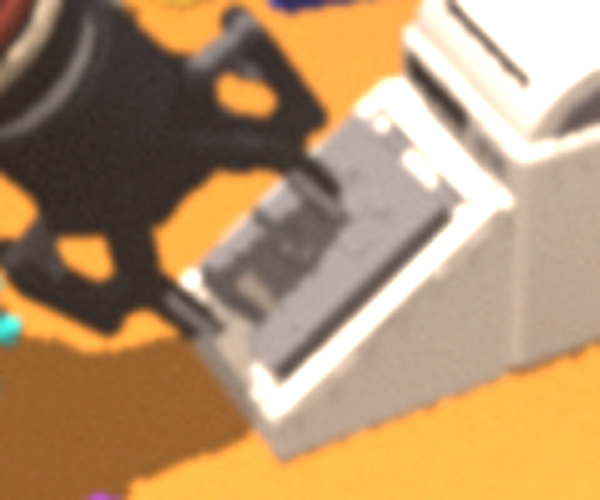

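Jaws straddle the tab and the rib. I'll close now.

Call:
{"op": "arm_command", "data": {
  "rows": [0,0,0,0,0,0,0,0,0,0,0,0,0,0,0,0,0,0,0,0,0,0,0,0,0,0,0,0,0,0,0,0,0,0,0,0,0,0,0,0,0,0],
  "fingers": 1,
  "newtons": 60
}}

```text
time_s: 5.1
tcp_pos: [0.5026, 0.2254, 0.0606]
eef_rot: [1.971, 1.741, 0.549]
ft_force: [-13.2, -1.7, 12.1]
grip_width: 0.024
```

```bash
python3 - <<'E'
from plan import *
A=swung(0); st(); s=r.get_state();print("tcp in cover mm",(np.linalg.inv(A)@np.r_[s["tcp_pos"],1])[:3]*1e3)
# relative swing motions from current pose
tcp=s["tcp_pos"]; inv=np.linalg.inv(A); loc=(inv@np.r_[tcp,1])[:3]
for th,dr in((3,0),(6,0),(9,0),(12,.0),(15,0.001),(18,.002),(21,.003),(23,.004),(23,.008),(23,.012),(23,.016)):
    B=swung(th,dr); d=ap(B,loc)[0]-tcp; w=A[:3,1]*np.radians(th)
    print(th,dr,(d/.3).round(4).tolist(),(w/np.radians(45)).round(4).tolist())
for n,b,k in(("scene",(250,190,370,290),5),):
    c=r.read_camera(n); im=c["pixels"][b[1]:b[3],b[0]:b[2]]; im=cv2.resize(im,None,fx=k,fy=k,interpolation=cv2.INTER_CUBIC)
    cv2.imwrite(f"pics/{n}_closed.png",cv2.convertScaleAbs(im,alpha=1.5))
E
```

```text
{'time_s': 5.1, 'tcp_pos': [0.5026, 0.2254, 0.0606], 'eef_rot': [1.9711, 1.7412, 0.5486], 'ft_force': [-13.1628, -1.7008, 12.0726], 'ft_torque': [-0.1532, 1.8665, -0.3596], 'grip_width': 0.024, 'qpos': [0.3226, -0.7143, -1.0244, 0.6974, -0.2505, 1.9443]}
tcp in cover mm [-23.23790723   0.21150729  19.45031889]
3 0 [-0.0048, 0.0006, 0.0132] [0.0082, 0.0662, 0.0]
6 0 [-0.0089, 0.0011, 0.0266] [0.0164, 0.1323, 0.0]
9 0 [-0.0124, 0.0015, 0.0402] [0.0246, 0.1985, 0.0]
12 0.0 [-0.0151, 0.0019, 0.0539] [0.0328, 0.2646, 0.0]
15 0.001 [-0.0202, 0.0025, 0.0667] [0.041, 0.3308, 0.0]
18 0.002 [-0.0247, 0.0031, 0.0798] [0.0492, 0.397, 0.0]
21 0.003 [-0.0285, 0.0035, 0.0934] [0.0574, 0.4631, 0.0]
23 0.004 [-0.0318, 0.0039, 0.1024] [0.0628, 0.5072, 0.0]
23 0.008 [-0.0447, 0.0055, 0.0996] [0.0628, 0.5072, 0.0]
23 0.012 [-0.0577, 0.0071, 0.0968] [0.0628, 0.5072, 0.0]
23 0.016 [-0.0706, 0.0087, 0.0941] [0.0628, 0.5072, 0.0]
```

View pics/scene_closed.png

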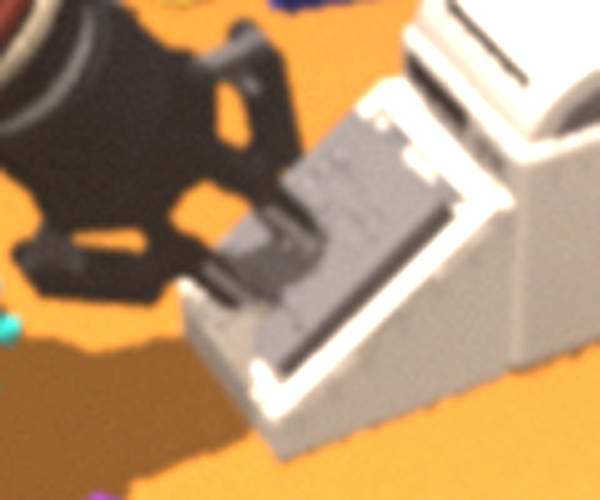

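The grip reads 24 mm, so the tab is pressed home. The tips press the outer face lightly (about 18 N along n), and the swing will relieve that. Swinging the first 9°.

Call:
{"op": "arm_command", "data": {
  "rows": [-0.003,0.0,0.005,0,0,0,-0.005,0.001,0.011,0.004,0.033,0,-0.0075,0.001,0.017,0.008,0.066,0,-0.0095,0.001,0.0236,0.012,0.099,0,-0.0115,0.0015,0.03,0.016,0.132,0,-0.013,0.0015,0.037,0.02,0.165,0,-0.015,0.002,0.044,0.0246,0.1985,0,-0.015,0.002,0.044,0.0246,0.1985,0]
}}

```text
time_s: 5.95
tcp_pos: [0.4983, 0.2255, 0.0728]
eef_rot: [2.078, 1.834, 0.421]
ft_force: [0.2, 0.8, -0.7]
grip_width: 0.0239
```

```bash
python3 - <<'E'
from plan import *
A=swung(9); st(); s=r.get_state();print("tcp in cover9 mm",(np.linalg.inv(A)@np.r_[s["tcp_pos"],1])[:3]*1e3)
for n,b,k in(("scene",(250,190,370,290),5),):
    c=r.read_camera(n); im=c["pixels"][b[1]:b[3],b[0]:b[2]]; im=cv2.resize(im,None,fx=k,fy=k,interpolation=cv2.INTER_CUBIC)
    cv2.imwrite(f"pics/{n}_sw9.png",cv2.convertScaleAbs(im,alpha=1.5))
E
```

```text
{'time_s': 5.95, 'tcp_pos': [0.4983, 0.2255, 0.0728], 'eef_rot': [2.0776, 1.8342, 0.4214], 'ft_force': [0.2248, 0.7923, -0.7265], 'ft_torque': [0.1023, 0.5453, 0.0236], 'grip_width': 0.0239, 'qpos': [0.2843, -0.5551, -0.839, 0.8677, -0.1752, 1.942]}
tcp in cover9 mm [-23.71900072  -0.18313265  19.85208254]
```

View pics/scene_sw9.png

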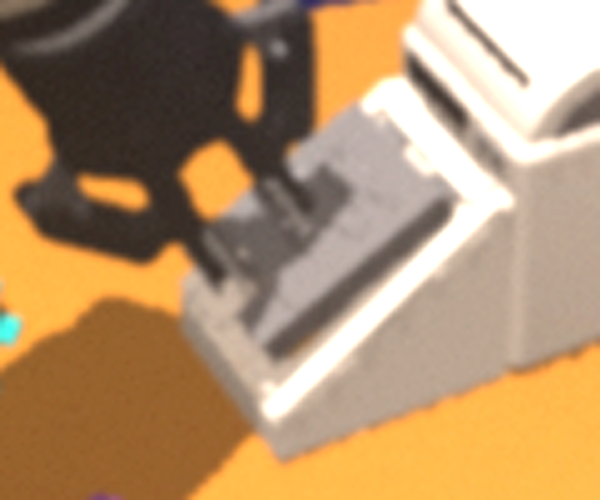

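The cover's low end is coming up with near-zero force. I'll continue to 23°, then draw.

```bash
python3 - <<'E'
from plan import *
A=swung(9); s=r.get_state();tcp=s["tcp_pos"]; loc=(np.linalg.inv(A)@np.r_[tcp,1])[:3]
for th,dr in((12,.0),(15,0.001),(18,.002),(21,.003),(23,.004),(23,.008),(23,.012),(23,.016),(23,.020)):
    B=swung(th,dr); d=ap(B,loc)[0]-tcp; w=A[:3,1]*np.radians(th-9)
    print(th,dr,(d/.3).round(4).tolist(),(w/np.radians(45)).round(4).tolist())
E
```

```text
12 0.0 [-0.0028, 0.0003, 0.0139] [0.0082, 0.0662, 0.0]
15 0.001 [-0.0079, 0.001, 0.0268] [0.0164, 0.1323, 0.0]
18 0.002 [-0.0124, 0.0015, 0.0401] [0.0246, 0.1985, 0.0]
21 0.003 [-0.0163, 0.002, 0.0537] [0.0328, 0.2646, 0.0]
23 0.004 [-0.0195, 0.0024, 0.0628] [0.0382, 0.3088, 0.0]
23 0.008 [-0.0325, 0.004, 0.0601] [0.0382, 0.3088, 0.0]
23 0.012 [-0.0454, 0.0056, 0.0573] [0.0382, 0.3088, 0.0]
23 0.016 [-0.0584, 0.0072, 0.0545] [0.0382, 0.3088, 0.0]
23 0.02 [-0.0713, 0.0088, 0.0517] [0.0382, 0.3088, 0.0]
```

Call:
{"op": "arm_command", "data": {
  "rows": [-0.0028,0.0003,0.0139,0.0082,0.0662,0,-0.0079,0.001,0.0268,0.0164,0.1323,0,-0.0124,0.0015,0.0401,0.0246,0.1985,0,-0.0163,0.002,0.0537,0.0328,0.2646,0,-0.0195,0.0024,0.0628,0.038,0.309,0,-0.026,0.003,0.061,0.038,0.309,0,-0.0325,0.004,0.06,0.038,0.309,0,-0.039,0.005,0.0587,0.038,0.309,0,-0.0454,0.0056,0.0573,0.038,0.309,0,-0.0454,0.0056,0.0573,0.038,0.309,0]
}}

```text
time_s: 7.0
tcp_pos: [0.4838, 0.2274, 0.0893]
eef_rot: [2.231, 1.972, 0.205]
ft_force: [0.1, 0.6, -0.8]
grip_width: 0.0234
```

```bash
python3 - <<'E'
from plan import *
A=swung(23,.012); st(); s=r.get_state();print("tcp in cover mm",(np.linalg.inv(A)@np.r_[s["tcp_pos"],1])[:3]*1e3)
ims=[]
for n,b,k in(("scene",(250,190,370,290),5),("top",(250,160,370,260),5)):
    c=r.read_camera(n); im=c["pixels"][b[1]:b[3],b[0]:b[2]]; im=cv2.resize(im,None,fx=k,fy=k,interpolation=cv2.INTER_CUBIC)
    ims.append(cv2.convertScaleAbs(im,alpha=1.5))
cv2.imwrite("pics/sw23.png",cv2.resize(np.hstack(ims),(800,333)))
E
```

```text
{'time_s': 7.0, 'tcp_pos': [0.4838, 0.2274, 0.0893], 'eef_rot': [2.2312, 1.9719, 0.2045], 'ft_force': [0.1135, 0.5835, -0.8394], 'ft_torque': [0.0799, 0.2483, 0.0049], 'grip_width': 0.0234, 'qpos': [0.2377, -0.3195, -0.5734, 1.1222, -0.0744, 1.9245]}
tcp in cover mm [-24.7843835   -0.13716155  19.40218792]
```

View pics/sw23.png

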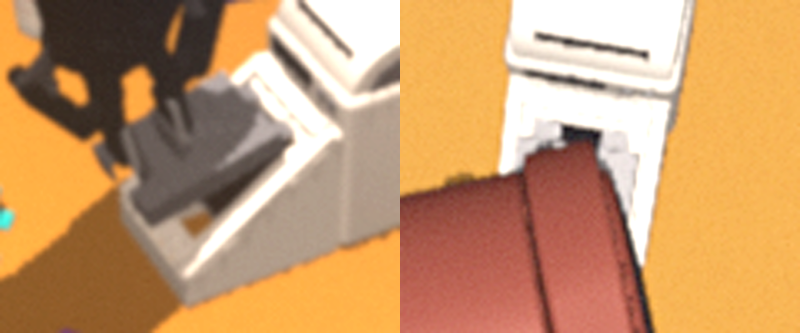

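The cover is free, tilted and held. Next I'll lift it and carry it over the pan.

```bash
cat >> plan.py <<'E'
def cov_place(cx,cy,h,th=6.7,yaw=0): # cover pose in world, in pan; h = gap of foot above floor
    M=np.eye(4);M[:3,:3]=R.from_euler('zy',[yaw,th],degrees=True).as_matrix()
    B=pan@M; t=np.radians(th)
    low=min(-.011*np.cos(t)+.040*np.sin(t), -.044*np.sin(t))
    B[:3,3]=ap(pan,[cx,cy,.002+h-low])[0]; return B
E
python3 - <<'E'
from plan import *
print(pan.round(3))
L=[-.0243,0,.019]
for h in(.13,.03,.004):
    B=cov_place(.02,.042,h); print(ap(B,L)[0],ap(B,[[-.05,0,0],[.055,0,0]]).round(3).tolist()); go(ap(B,L)[0],tool(B[:3,:3]))
E
```

```text
[[ 1.    -0.025  0.     0.506]
 [ 0.025  1.     0.    -0.09 ]
 [ 0.     0.     1.     0.   ]
 [ 0.     0.     0.     1.   ]]
[ 0.50281519 -0.04840772  0.15996339] [[0.475, -0.049, 0.144], [0.579, -0.046, 0.132]]
shift [ 0.062 -0.919  0.235] turn [0.022 0.414 0.187] mm 285.22688492415045 deg 20.481625993289224
[ 0.50281519 -0.04840772  0.05996339] [[0.475, -0.049, 0.044], [0.579, -0.046, 0.032]]
shift [ 0.062 -0.919 -0.098] turn [0.022 0.414 0.187] mm 277.9461583283188 deg 20.481625993289224
[ 0.50281519 -0.04840772  0.03396339] [[0.475, -0.049, 0.018], [0.579, -0.046, 0.006]]
shift [ 0.062 -0.919 -0.185] turn [0.022 0.414 0.187] mm 281.8935731821751 deg 20.481625993289224
```

Call:
{"op": "arm_command", "data": {
  "rows": [-0.03,0.003,0.0,0,0,0,-0.045,0.003,0.06,0,0,0,-0.045,0.003,0.16,0,0,0,-0.03,0.0,0.24,0,0,0,0.0,-0.1,0.26,0,0.05,0.02,0.02,-0.2,0.26,0.005,0.1,0.04,0.03,-0.3,0.26,0.005,0.15,0.06,0.04,-0.4,0.26,0.01,0.2,0.08,0.05,-0.5,0.26,0.01,0.25,0.1,0.06,-0.6,0.25,0.015,0.3,0.13,0.062,-0.7,0.24,0.02,0.35,0.15,0.062,-0.8,0.235,0.022,0.4,0.17,0.062,-0.88,0.235,0.022,0.414,0.187,0.062,-0.919,0.235,0.022,0.414,0.187,0.062,-0.919,0.235,0.022,0.414,0.187,0.062,-0.919,0.235,0.022,0.414,0.187]
}}

```text
time_s: 8.7
tcp_pos: [0.5027, -0.0477, 0.16]
eef_rot: [-2.135, -2.188, 0.128]
ft_force: [-0.1, 0.7, -1.2]
grip_width: 0.0239
```

```bash
python3 - <<'E'
from plan import *
st()
L=[-.0243,0,.019]
for h in(.03,.004,.0):
    B=cov_place(.02,.042,h); go(ap(B,L)[0],tool(B[:3,:3]))
B=cov_place(.02,.042,.13)
for n,b,k in(("scene",(240,200,540,460),2.5),("top",(200,130,540,340),2.3)):
    c=r.read_camera(n); im=c["pixels"].copy()
    im=im[b[1]:b[3],b[0]:b[2]]; im=cv2.resize(im,None,fx=k,fy=k,interpolation=cv2.INTER_CUBIC)
    E=[(0,1),(0,2),(0,4),(1,3),(1,5),(2,3),(2,6),(3,7),(4,5),(4,6),(5,7),(6,7)]
    p=((proj(c,ap(B,box(-.05,.044,-.035,.035,0,.016)))-[b[0],b[1]]+.5)*k).astype(int)
    for i,j in E: cv2.line(im,tuple(map(int,p[i])),tuple(map(int,p[j])),(0,0,255),1)
    cv2.imwrite(f"pics/{n}_ov.png",im)
E
```

```text
{'time_s': 8.7, 'tcp_pos': [0.5027, -0.0477, 0.16], 'eef_rot': [-2.1354, -2.1882, 0.1279], 'ft_force': [-0.0967, 0.7379, -1.2098], 'ft_torque': [-0.0004, -0.1195, 0.003], 'grip_width': 0.0239, 'qpos': [-0.3291, -0.0353, -0.1795, 1.5362, -0.0404, 1.2195]}
shift [ 0.    -0.002 -0.334] turn [0.    0.    0.001] mm 100.08257395691976 deg 0.049023208889139615
shift [ 0.    -0.002 -0.42 ] turn [0.    0.    0.001] mm 126.08200624149679 deg 0.049023208889139615
shift [ 0.    -0.002 -0.434] turn [0.    0.    0.001] mm 130.08193904332524 deg 0.049023208889139615
```

View pics/scene_ov.png

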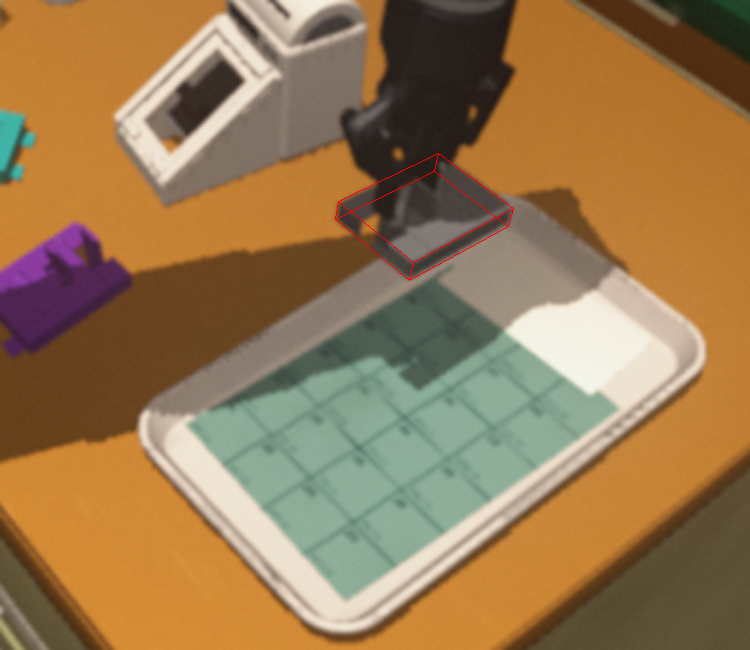

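View pics/top_ov.png

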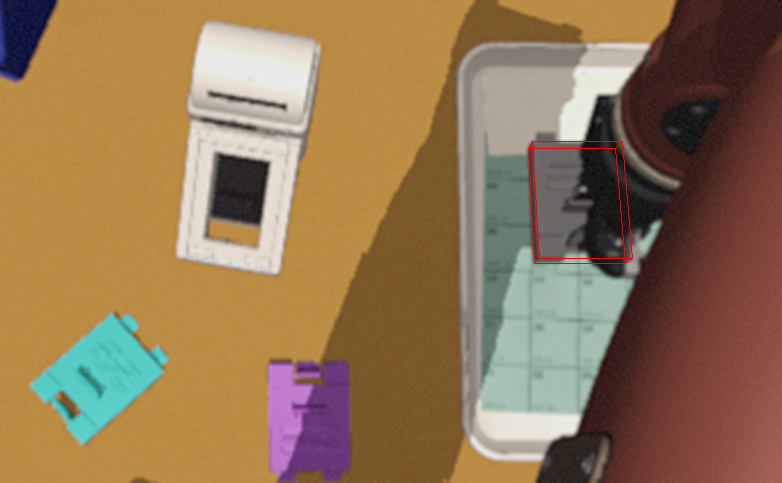

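The cover model overlays it well in both views, ribbed side up over the pan. Lowering.

Call:
{"op": "arm_command", "data": {
  "rows": [0,-0.002,-0.1,0,0,0,0,-0.002,-0.2,0,0,0,0,-0.002,-0.3,0,0,0,0,-0.002,-0.36,0,0,0,0,-0.002,-0.39,0,0,0,0,-0.002,-0.405,0,0,0,0,-0.002,-0.415,0,0,0,0,-0.002,-0.42,0,0,0,0,-0.002,-0.42,0,0,0]
}}

```text
time_s: 9.7
tcp_pos: [0.5034, -0.0492, 0.0345]
eef_rot: [-2.136, -2.189, 0.128]
ft_force: [0.5, -0.3, -0.7]
grip_width: 0.0235
```

```bash
python3 - <<'E'
from plan import *
st()
E
```

```text
{'time_s': 9.7, 'tcp_pos': [0.5034, -0.0492, 0.0345], 'eef_rot': [-2.1357, -2.1889, 0.128], 'ft_force': [0.5178, -0.2904, -0.6809], 'ft_torque': [0.0032, -0.1737, -0.0018], 'grip_width': 0.0235, 'qpos': [-0.3312, 0.0332, -0.3424, 1.304, -0.041, 1.2172]}
```

Not in contact yet. I'll creep down 1 mm per row.

Call:
{"op": "arm_command", "data": {
  "rows": [0,0,-0.004,0,0,0,0,0,-0.008,0,0,0,0,0,-0.011,0,0,0,0,0,-0.011,0,0,0]
}}

```text
time_s: 10.1
tcp_pos: [0.5029, -0.0491, 0.0305]
eef_rot: [-2.135, -2.188, 0.129]
ft_force: [-0.3, 1.2, 0.3]
grip_width: 0.0237
```

```bash
python3 - <<'E'
from plan import *
st()
E
```

```text
{'time_s': 10.1, 'tcp_pos': [0.5029, -0.0491, 0.0305], 'eef_rot': [-2.1352, -2.1882, 0.1287], 'ft_force': [-0.3439, 1.1723, 0.3189], 'ft_torque': [0.0013, -0.1337, -0.0002], 'grip_width': 0.0237, 'qpos': [-0.3314, 0.0367, -0.3464, 1.2975, -0.041, 1.2172]}
```

Call:
{"op": "arm_command", "data": {
  "rows": [0,0,-0.003,0,0,0,0,0,-0.006,0,0,0,0,0,-0.006,0,0,0]
}}

```text
time_s: 10.4
tcp_pos: [0.5032, -0.0493, 0.0302]
eef_rot: [-2.135, -2.189, 0.129]
ft_force: [-3.0, 1.3, 12.0]
grip_width: 0.0237
```

```bash
python3 - <<'E'
from plan import *
st()
c=r.read_camera("scene");b=(370,240,470,350);k=5
cv2.imwrite("pics/pl.png",cv2.convertScaleAbs(cv2.resize(c["pixels"][b[1]:b[3],b[0]:b[2]],None,fx=k,fy=k,interpolation=cv2.INTER_CUBIC),alpha=1.5))
E
```

```text
{'time_s': 10.4, 'tcp_pos': [0.5032, -0.0493, 0.0302], 'eef_rot': [-2.1355, -2.1887, 0.1287], 'ft_force': [-3.0313, 1.2962, 11.9881], 'ft_torque': [0.2548, 1.1901, -0.0614], 'grip_width': 0.0237, 'qpos': [-0.3313, 0.0371, -0.3466, 1.2963, -0.0413, 1.2171]}
```

View pics/pl.png

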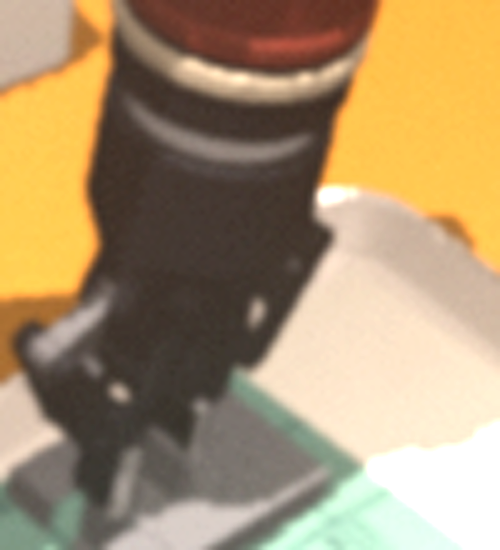

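Call:
{"op": "arm_command", "data": {
  "rows": [0.001,0,0.003,0,0.015,0,0.002,0,0.002,0,0.03,0,0.002,0,0.002,0,0.03,0]
}}

```text
time_s: 10.75
tcp_pos: [0.5038, -0.0493, 0.0299]
eef_rot: [-2.122, -2.175, 0.154]
ft_force: [-1.9, 0.0, 9.2]
grip_width: 0.0237
```

```bash
python3 - <<'E'
from plan import *
st()
E
```

```text
{'time_s': 10.75, 'tcp_pos': [0.5038, -0.0493, 0.0299], 'eef_rot': [-2.1222, -2.1751, 0.154], 'ft_force': [-1.8724, 0.0143, 9.2281], 'ft_torque': [0.0804, 0.7158, -0.0307], 'grip_width': 0.0237, 'qpos': [-0.3265, 0.0721, -0.3134, 1.3182, -0.0484, 1.2229]}
```

Call:
{"op": "arm_command", "data": {
  "rows": [0,0,0.002,0,0,0,0,0,0.002,0,0,0,0,0,0.002,0,0,0,0,0,0.002,0,0,0],
  "fingers": 0.1
}}

```text
time_s: 11.15
tcp_pos: [0.5034, -0.049, 0.0297]
eef_rot: [-2.122, -2.175, 0.153]
ft_force: [0.3, 0.0, -0.4]
grip_width: 0.0384
```

Call:
{"op": "arm_command", "data": {
  "rows": [0,0,0.0,0,0,0,0,0,0.0,0,0,0,0,0,0.0,0,0,0,0,0,0.05,0,0,0,0,0,0.15,0,0,0,0,0,0.3,0,0,0,0,0,0.4,0,0,0,0,0,0.4,0,0,0],
  "fingers": -0.4
}}

```text
time_s: 11.95
tcp_pos: [0.506, -0.0499, 0.1559]
eef_rot: [-2.128, -2.181, 0.148]
ft_force: [-0.2, -0.4, -0.7]
grip_width: 0.0599
```

```bash
python3 - <<'E'
from plan import *
st()
A=swung(0)
PK=S.copy(); PK[:3,3]=ap(S,[0,0,-.03])[0]
for z in(.17,.08,.0225):
    p=ap(PK,[-.007,0,z])[0]; print(p); go(p,tool(PK[:3,:3]))
c=r.read_camera("scene");b=(370,240,470,350);k=5
cv2.imwrite("pics/pl2.png",cv2.convertScaleAbs(cv2.resize(c["pixels"][b[1]:b[3],b[0]:b[2]],None,fx=k,fy=k,interpolation=cv2.INTER_CUBIC),alpha=1.5))
for n,b,k in(("scene",(270,180,390,285),6),("top",(265,170,345,258),6)):
    c=r.read_camera(n)
    print([(round(d["p"],2),d["rect"]) for d in r.trace("pack",n)])
    im=cv2.convertScaleAbs(cv2.resize(c["pixels"][b[1]:b[3],b[0]:b[2]],None,fx=k,fy=k,interpolation=cv2.INTER_CUBIC),alpha=1.6)
    E=[(0,1),(0,2),(0,4),(1,3),(1,5),(2,3),(2,6),(3,7),(4,5),(4,6),(5,7),(6,7)]
    for P,col in((box(-.032,.032,-.022,.022,.019,.02),(0,0,255)),(box(-.013,-.001,-.016,.016,.02,.04),(0,255,0))):
        p=((proj(c,ap(PK,P))-[b[0],b[1]]+.5)*k).astype(int)
        for i,j in E: cv2.line(im,tuple(map(int,p[i])),tuple(map(int,p[j])),col,1)
    cv2.imwrite(f"pics/{n}_bay.png",im)
E
```

```text
{'time_s': 11.95, 'tcp_pos': [0.506, -0.0499, 0.1559], 'eef_rot': [-2.1279, -2.1807, 0.1481], 'ft_force': [-0.1883, -0.3568, -0.6997], 'ft_torque': [-0.0619, -0.1784, 0.0292], 'grip_width': 0.0599, 'qpos': [-0.3265, -0.003, -0.1565, 1.5415, -0.0481, 1.2227]}
[0.4471823  0.23204636 0.16866625]
shift [-0.196  0.94   0.042] turn [-0.044 -0.947 -0.178] mm 288.28062563792895 deg 43.415557804341965
[0.49841281 0.22570175 0.09494257]
shift [-0.025  0.919 -0.203] turn [-0.044 -0.947 -0.178] mm 282.36018161917275 deg 43.415557804341965
[0.53114341 0.22164824 0.04784132]
shift [ 0.084  0.905 -0.36 ] turn [-0.044 -0.947 -0.178] mm 293.3429220950864 deg 43.415557804341965
[(0.81, [309.4, 226.1, 340.1, 255.3])]
[(0.86, [291.3, 196.9, 318.1, 230.2])]
```

View pics/pl2.png

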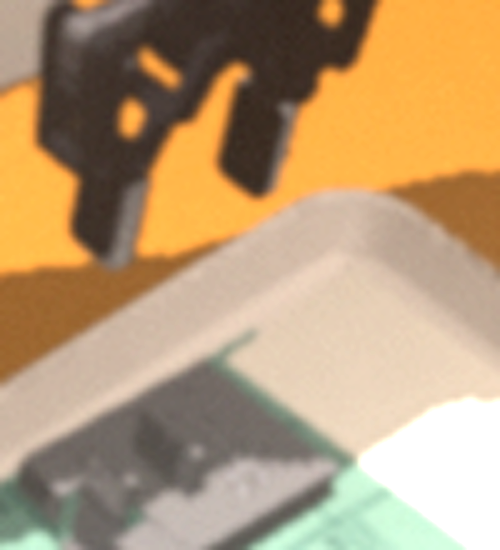

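View pics/scene_bay.png

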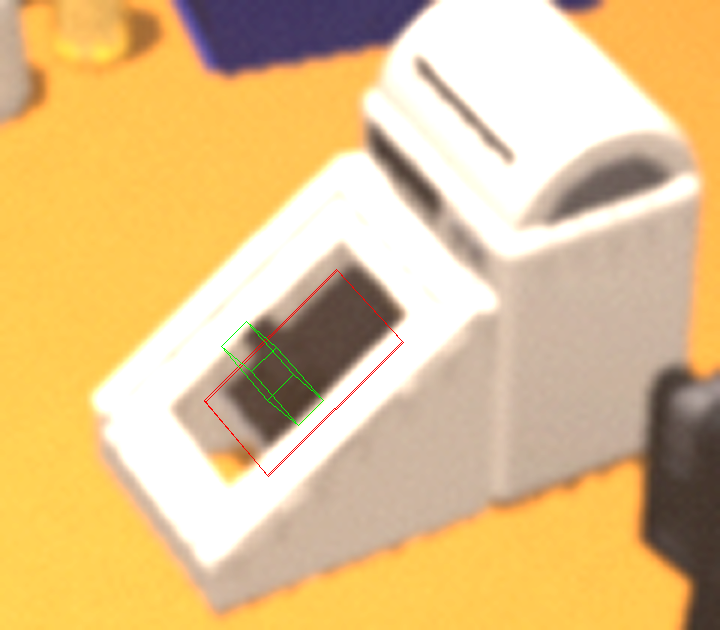

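View pics/top_bay.png

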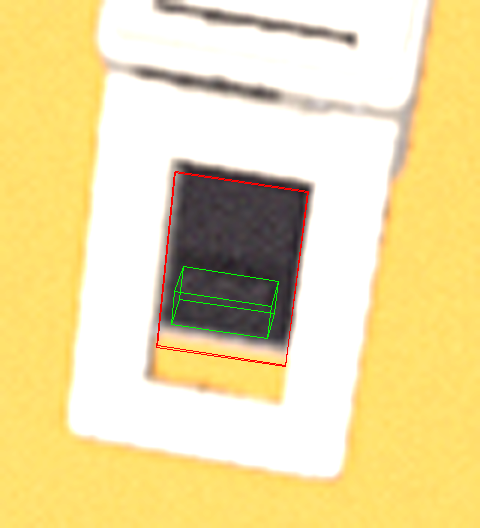

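The cover lies flat in the pan, ribs up. The pack looks a few mm further up the slope than u = 0, so I'll look closer with proper contrast for the dark part.

```bash
python3 - <<'E'
from plan import *
PK=S.copy(); PK[:3,3]=ap(S,[0,0,-.03])[0]
for n,b,k in(("scene",(295,215,350,270),10),("top",(280,185,330,245),9)):
    c=r.read_camera(n); t=r.trace("pack",n)[0]
    im=c["pixels"][b[1]:b[3],b[0]:b[2]].astype(np.float32); im=np.clip(255*(im/140)**.6,0,255).astype(np.uint8)
    im=cv2.resize(im,None,fx=k,fy=k,interpolation=cv2.INTER_CUBIC)
    m=cv2.resize(t["pixels"][b[1]:b[3],b[0]:b[2]].astype(np.uint8),None,fx=k,fy=k,interpolation=cv2.INTER_NEAREST)
    cs,_=cv2.findContours(m,0,1); 
    o=im.copy(); cv2.drawContours(o,cs,-1,(255,0,255),1)
    for x in range((b[0]+9)//10*10,b[2],10): cv2.putText(im,str(x),(int((x-b[0]+.5)*k)-8,10),0,.35,(0,0,255),1)
    for y in range((b[1]+9)//10*10,b[3],10): cv2.putText(im,str(y),(0,int((y-b[1]+.5)*k)+4),0,.35,(0,0,255),1)
    cv2.imwrite(f"pics/{n}_pk.png",im);cv2.imwrite(f"pics/{n}_pkm.png",o)
    for u in(0,4):
        Q=PK.copy();Q[:3,3]+=S[:3,0]*u/1e3
        print(n,u,"blocktop lo",proj(c,ap(Q,[[-.032,-.022,.02],[-.032,.022,.02]])).round(1).tolist(),"hi",proj(c,ap(Q,[[.032,-.022,.02],[.032,.022,.02]])).round(1).tolist(),
         "ribtop",proj(c,ap(Q,[[-.013,-.016,.04],[-.013,.016,.04],[-.001,-.016,.04],[-.001,.016,.04]])).round(1).tolist())
    print("opening",proj(c,ap(S,[[u,v,0] for u in(-.05,.036) for v in(-.024,.024)])).round(1).tolist())
E
```

```text
scene 0 blocktop lo [[314.0, 258.7], [303.6, 246.3]] hi [[336.5, 236.4], [325.5, 224.4]] ribtop [[314.1, 246.2], [306.4, 237.2], [318.4, 242.0], [310.6, 233.0]]
scene 4 blocktop lo [[315.4, 257.3], [304.9, 244.9]] hi [[337.9, 235.0], [326.9, 223.0]] ribtop [[315.6, 244.8], [307.8, 235.8], [319.8, 240.5], [312.0, 231.7]]
opening [[305.6, 263.6], [294.4, 249.8], [336.0, 233.3], [324.0, 220.3]]
top 0 blocktop lo [[312.1, 230.6], [290.7, 227.4]] hi [[315.8, 201.6], [293.6, 198.3]] ribtop [[309.1, 226.0], [293.0, 223.6], [309.8, 220.5], [293.6, 218.1]]
top 4 blocktop lo [[312.3, 228.9], [290.8, 225.6]] hi [[316.0, 199.7], [293.8, 196.4]] ribtop [[309.3, 224.2], [293.2, 221.7], [310.0, 218.7], [293.8, 216.2]]
opening [[311.5, 240.8], [288.1, 237.2], [316.5, 201.8], [292.1, 198.1]]
```

View pics/scene_pk.png

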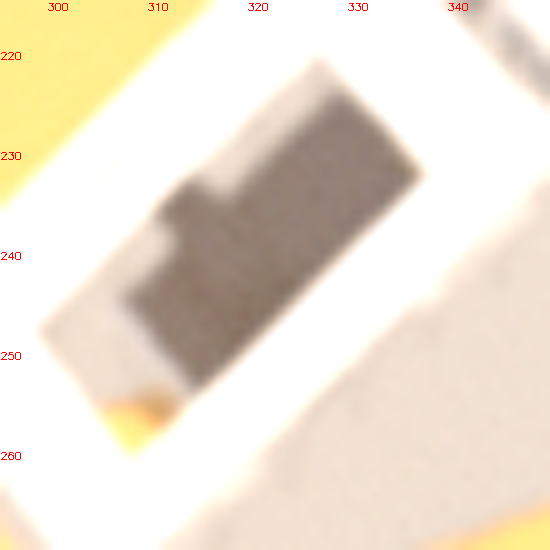

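View pics/top_pk.png

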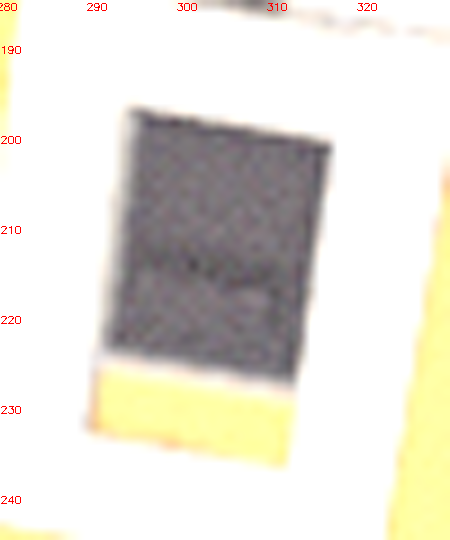

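Both views agree: the block's low edge is at top (290.5,223.5)–(312,227) and scene (306.5,244.5), so the pack sits at u ≈ +6.5 mm with v ≈ 0. That also centres the rib in the opening, as the description says.

```bash
cat >> plan.py <<'E'
PK=S.copy(); PK[:3,3]=ap(S,[.0065,0,-.03])[0]
def pin(): print("tcp in pack mm",((np.linalg.inv(PK)@np.r_[r.get_state()["tcp_pos"],1])[:3]*1e3).round(1))
E
python3 - <<'E'
from plan import *
for z in(.12,.0255):
    p=ap(PK,[-.007,0,z])[0]; print(p); go(p,tool(PK[:3,:3]))
E
```

```text
[0.48092781 0.22786716 0.1314369 ]
shift [-0.074  0.923 -0.059] turn [-0.048 -0.958 -0.18 ] mm 278.2473393518801 deg 43.93379383131617
[0.53471984 0.22120532 0.05402703]
shift [ 0.106  0.9   -0.317] turn [-0.048 -0.958 -0.18 ] mm 288.15811688482023 deg 43.93379383131617
```

Call:
{"op": "arm_command", "data": {
  "rows": [-0.01,0.05,0.1,0,-0.05,0,-0.02,0.17,0.13,-0.01,-0.15,-0.02,-0.03,0.3,0.13,-0.02,-0.3,-0.05,-0.04,0.45,0.13,-0.03,-0.45,-0.08,-0.06,0.6,0.12,-0.035,-0.6,-0.11,-0.07,0.75,0.08,-0.04,-0.75,-0.14,-0.074,0.87,0.03,-0.045,-0.88,-0.165,-0.074,0.923,-0.03,-0.048,-0.95,-0.18,-0.074,0.923,-0.059,-0.048,-0.958,-0.18,-0.074,0.923,-0.059,-0.048,-0.958,-0.18,-0.074,0.923,-0.059,-0.048,-0.958,-0.18,-0.074,0.923,-0.059,-0.048,-0.958,-0.18],
  "fingers": 0.2
}}

```text
time_s: 13.6
tcp_pos: [0.4826, 0.2268, 0.134]
eef_rot: [1.972, 1.738, 0.55]
ft_force: [0.3, 0.4, 0.6]
grip_width: 0.034
```

```bash
python3 - <<'E'
from plan import *
st();pin()
for z in(.12,.07,.0255):
    p=ap(PK,[-.007,0,z])[0]; go(p,tool(PK[:3,:3]))
c=r.read_camera("scene")
cv2.imwrite("pics/f.png",c["pixels"])
E
```

```text
{'time_s': 13.6, 'tcp_pos': [0.4826, 0.2268, 0.134], 'eef_rot': [1.9719, 1.7378, 0.5504], 'ft_force': [0.26, 0.4453, 0.648], 'ft_torque': [0.081, 0.478, 0.028], 'grip_width': 0.034, 'qpos': [0.3441, -0.837, -0.9601, 0.8875, -0.2631, 1.9648]}
tcp in pack mm [ -4.1  -0.9 121.1]
shift [-0.006  0.004 -0.008] turn [-0.     0.003  0.003] mm 3.226193029984208 deg 0.1911643747821362
shift [ 0.089 -0.008 -0.145] turn [-0.     0.003  0.003] mm 51.155850264984736 deg 0.1911643747821362
shift [ 0.174 -0.019 -0.267] turn [-0.     0.003  0.003] mm 95.61363561106232 deg 0.1911643747821362
```

View pics/f.png

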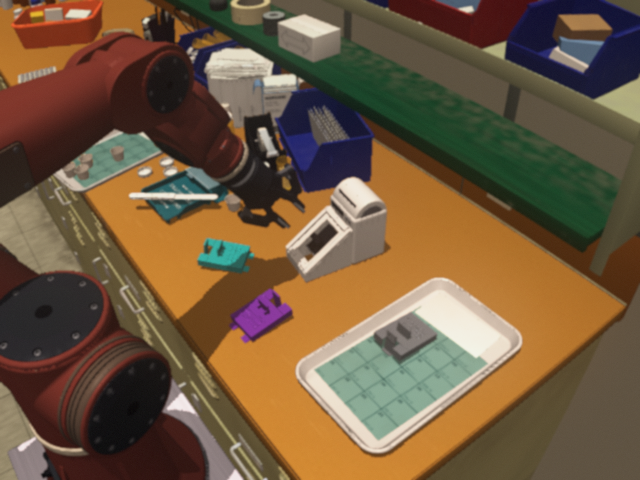

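The cover lies in the pan at (405,335), ribbed side up. I'll approach the pack rib in stages.

Call:
{"op": "arm_command", "data": {
  "rows": [0.045,-0.002,-0.07,0,0.003,0.003,0.089,-0.008,-0.145,0,0.003,0.003,0.11,-0.011,-0.175,0,0.003,0.003,0.11,-0.011,-0.175,0,0.003,0.003,0.11,-0.011,-0.175,0,0.003,0.003]
}}

```text
time_s: 14.15
tcp_pos: [0.5148, 0.224, 0.0805]
eef_rot: [1.971, 1.743, 0.548]
ft_force: [-0.0, 0.2, 1.3]
grip_width: 0.0344
```

```bash
python3 - <<'E'
from plan import *
st();pin()
for z in(.04,.0255):
    p=ap(PK,[-.007,0,z])[0]; go(p,tool(PK[:3,:3]))
ims=[]
for n,b,k in(("scene",(280,195,350,275),7),("top",(270,170,345,250),7)):
    c=r.read_camera(n);im=c["pixels"][b[1]:b[3],b[0]:b[2]].astype(np.float32); im=np.clip(255*(im/170)**.6,0,255).astype(np.uint8)
    ims.append(cv2.resize(im,None,fx=k,fy=k,interpolation=cv2.INTER_CUBIC)[:560,:])
o=np.hstack(ims);cv2.imwrite("pics/ap.png",cv2.resize(o,None,fx=.78,fy=.78));
E
```

```text
{'time_s': 14.15, 'tcp_pos': [0.5148, 0.224, 0.0805], 'eef_rot': [1.9712, 1.7433, 0.5481], 'ft_force': [-0.0364, 0.2087, 1.3111], 'ft_torque': [0.0703, 0.5319, -0.0543], 'grip_width': 0.0344, 'qpos': [0.3088, -0.6908, -0.9733, 0.7231, -0.242, 1.9316]}
tcp in pack mm [-8.3  0.3 58.8]
shift [ 0.039 -0.006 -0.049] turn [ 0.    -0.002 -0.001] mm 18.80221987911655 deg 0.08455463796427987
shift [ 0.067 -0.009 -0.088] turn [ 0.    -0.002 -0.001] mm 33.28092914509754 deg 0.08455463796427987
```

View pics/ap.png

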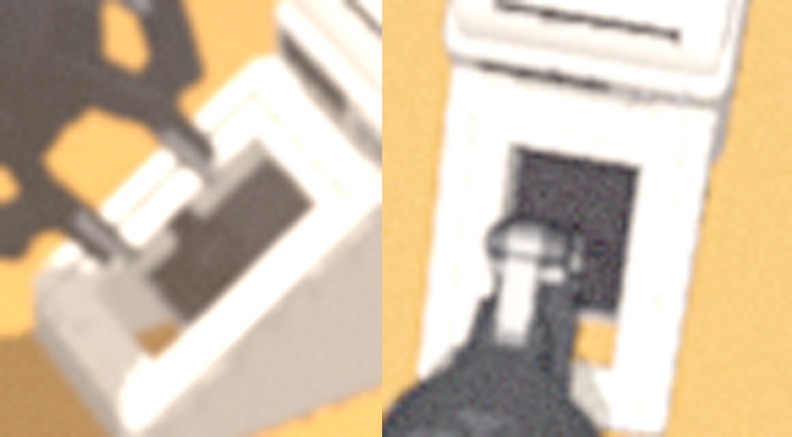

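Aligned: the jaw midpoint lies within about 1.5 mm of the rib along u. Going down slowly, then closing.

Call:
{"op": "arm_command", "data": {
  "rows": [0.015,-0.002,-0.02,0,0,0,0.03,-0.004,-0.04,0,0,0,0.042,-0.006,-0.055,0,0,0,0.052,-0.007,-0.068,0,0,0,0.06,-0.008,-0.078,0,0,0,0.067,-0.009,-0.088,0,0,0,0.067,-0.009,-0.088,0,0,0]
}}

```text
time_s: 14.95
tcp_pos: [0.5343, 0.2217, 0.0527]
eef_rot: [1.971, 1.745, 0.548]
ft_force: [-0.6, 0.4, -0.1]
grip_width: 0.0337
```

```bash
python3 - <<'E'
from plan import *
st();pin()
E
```

```text
{'time_s': 14.95, 'tcp_pos': [0.5343, 0.2217, 0.0527], 'eef_rot': [1.9706, 1.7449, 0.5475], 'ft_force': [-0.6434, 0.3543, -0.1165], 'ft_torque': [0.1009, 0.5311, 0.0338], 'grip_width': 0.0337, 'qpos': [0.2889, -0.5901, -0.9626, 0.6297, -0.2307, 1.9134]}
tcp in pack mm [-8.1  0.4 24.7]
```

Call:
{"op": "arm_command", "data": {
  "rows": [0,0,0,0,0,0,0,0,0,0,0,0,0,0,0,0,0,0,0,0,0,0,0,0,0,0,0,0,0,0,0,0,0,0,0,0],
  "fingers": 1,
  "newtons": 50
}}

```text
time_s: 15.55
tcp_pos: [0.5344, 0.2219, 0.0536]
eef_rot: [1.97, 1.745, 0.549]
ft_force: [-5.4, -0.7, 5.5]
grip_width: 0.0107
```

```bash
python3 - <<'E'
from plan import *
st();pin()
print((S[:3,2]*.075/.3).round(4))
E
```

```text
{'time_s': 15.55, 'tcp_pos': [0.5344, 0.2219, 0.0536], 'eef_rot': [1.9699, 1.7447, 0.5486], 'ft_force': [-5.3679, -0.7223, 5.4843], 'ft_torque': [-0.1272, 1.0389, -0.1026], 'grip_width': 0.0107, 'qpos': [0.2894, -0.5918, -0.9624, 0.6307, -0.2309, 1.9134]}
tcp in pack mm [-7.6  0.6 25.4]
[-0.1423  0.0176  0.2048]
```

Call:
{"op": "arm_command", "data": {
  "rows": [-0.006,0.001,0.008,0,0,0,-0.014,0.002,0.02,0,0,0,-0.024,0.003,0.034,0,0,0,-0.034,0.004,0.05,0,0,0,-0.046,0.006,0.067,0,0,0,-0.06,0.008,0.087,0,0,0,-0.074,0.01,0.108,0,0,0,-0.09,0.012,0.13,0,0,0,-0.1,0.013,0.146,0,0,0,-0.1,0.013,0.146,0,0,0]
}}

```text
time_s: 16.55
tcp_pos: [0.5046, 0.226, 0.0984]
eef_rot: [1.969, 1.744, 0.55]
ft_force: [-0.2, -0.4, -1.6]
grip_width: 0.0107
```

```bash
cat >> plan.py <<'E'
def pack_place(px,py,h,yaw=0):
    M=np.eye(4);M[:3,:3]=R.from_euler('z',yaw,degrees=True).as_matrix();B=pan@M
    B[:3,3]=ap(pan,[px,py,.002+h])[0];return B
E
python3 - <<'E'
from plan import *
st();pin()
for h in(.13,.01,0):
    B=pack_place(.0,-.048,h); p=ap(B,[-.007,0,.0255])[0];print(p); go(p,tool(B[:3,:3]))
ims=[]
for n,b,k in(("scene",(270,175,370,275),5),("top",(270,150,345,250),5)):
    c=r.read_camera(n);im=c["pixels"][b[1]:b[3],b[0]:b[2]].astype(np.float32); im=np.clip(255*(im/170)**.6,0,255).astype(np.uint8)
    ims.append(cv2.resize(im,None,fx=k,fy=k,interpolation=cv2.INTER_CUBIC))
o=np.hstack(ims);cv2.imwrite("pics/up.png",cv2.resize(o,None,fx=.8,fy=.8));
E
```

```text
{'time_s': 16.55, 'tcp_pos': [0.5046, 0.226, 0.0984], 'eef_rot': [1.9694, 1.7441, 0.5504], 'ft_force': [-0.2282, -0.4082, -1.6069], 'ft_torque': [0.1036, 0.7088, -0.0071], 'grip_width': 0.0107, 'qpos': [0.3211, -0.7417, -0.971, 0.777, -0.2478, 1.9409]}
tcp in pack mm [-6.5  1.1 79.3]
[ 0.50000351 -0.13850726  0.1575    ]
shift [-0.015 -1.215  0.197] turn [0.037 0.778 0.181] mm 369.322108290872 deg 35.969473175519575
[ 0.50000351 -0.13850726  0.0375    ]
shift [-0.015 -1.215 -0.203] turn [0.037 0.778 0.181] mm 369.6174316089212 deg 35.969473175519575
[ 0.50000351 -0.13850726  0.0275    ]
shift [-0.015 -1.215 -0.236] turn [0.037 0.778 0.181] mm 371.3963263894411 deg 35.969473175519575
```

View pics/up.png

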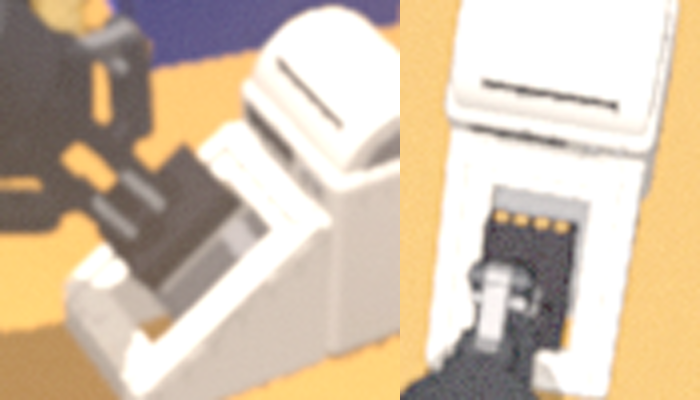

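The pack is clear of the bay and firmly held. Carrying it to the pan.

Call:
{"op": "arm_command", "data": {
  "rows": [-0.02,0.0,0.04,0,0,0,-0.03,0.0,0.12,0,0.02,0,-0.03,-0.02,0.22,0,0.06,0.01,-0.02,-0.08,0.28,0.005,0.13,0.02,-0.02,-0.16,0.3,0.01,0.2,0.04,-0.015,-0.26,0.3,0.015,0.28,0.06,-0.015,-0.36,0.3,0.02,0.36,0.08,-0.015,-0.46,0.3,0.025,0.44,0.1,-0.015,-0.56,0.3,0.03,0.52,0.12,-0.015,-0.66,0.29,0.03,0.6,0.14,-0.015,-0.76,0.28,0.033,0.68,0.16,-0.015,-0.86,0.27,0.035,0.75,0.175,-0.015,-0.94,0.26,0.037,0.778,0.181,-0.015,-0.98,0.25,0.037,0.778,0.181,-0.015,-1.0,0.25,0.037,0.778,0.181,-0.015,-1.0,0.25,0.037,0.778,0.181]
}}

```text
time_s: 18.25
tcp_pos: [0.4997, -0.0743, 0.172]
eef_rot: [-2.193, -2.249, 0.002]
ft_force: [-0.4, -0.2, -1.0]
grip_width: 0.0107
```

```bash
python3 - <<'E'
from plan import *
st()
for h in(.1,.03,.01,0):
    B=pack_place(.0,-.048,h); p=ap(B,[-.007,0,.0255])[0]; go(p,tool(B[:3,:3]))
E
```

```text
{'time_s': 18.25, 'tcp_pos': [0.4997, -0.0743, 0.172], 'eef_rot': [-2.1931, -2.2486, 0.0021], 'ft_force': [-0.3508, -0.2109, -1.0076], 'ft_torque': [-0.0044, 0.0372, 0.0416], 'grip_width': 0.0107, 'qpos': [-0.4064, -0.189, -0.2957, 1.4651, -0.001, 1.1394]}
shift [ 0.001 -0.214 -0.148] turn [ 0.001 -0.002  0.   ] mm 78.10338403378475 deg 0.08355573183624859
shift [ 0.001 -0.214 -0.382] turn [ 0.001 -0.002  0.   ] mm 131.25879667980806 deg 0.08355573183624859
shift [ 0.001 -0.214 -0.448] turn [ 0.001 -0.002  0.   ] mm 149.02519832825155 deg 0.08355573183624859
shift [ 0.001 -0.214 -0.482] turn [ 0.001 -0.002  0.   ] mm 158.10859797065584 deg 0.08355573183624859
```

Call:
{"op": "arm_command", "data": {
  "rows": [0,-0.08,0,0,0,0,0.001,-0.16,-0.02,0,0,0,0.001,-0.214,-0.08,0,0,0,0.001,-0.214,-0.18,0,0,0,0.001,-0.214,-0.28,0,0,0,0.001,-0.214,-0.36,0,0,0,0.001,-0.214,-0.41,0,0,0,0.001,-0.214,-0.44,0,0,0,0.001,-0.214,-0.448,0,0,0,0.001,-0.214,-0.448,0,0,0,0.001,-0.214,-0.448,0,0,0]
}}

```text
time_s: 19.35
tcp_pos: [0.501, -0.1388, 0.0389]
eef_rot: [2.192, 2.249, -0.002]
ft_force: [0.9, -0.5, -1.2]
grip_width: 0.011
```

```bash
python3 - <<'E'
from plan import *
st()
c=r.read_camera("scene");b=(340,240,500,400);k=3.7
cv2.imwrite("pics/pp.png",cv2.convertScaleAbs(cv2.resize(c["pixels"][b[1]:b[3],b[0]:b[2]],None,fx=k,fy=k,interpolation=cv2.INTER_CUBIC),alpha=1.5))
E
```

```text
{'time_s': 19.35, 'tcp_pos': [0.501, -0.1388, 0.0389], 'eef_rot': [2.192, 2.2492, -0.0017], 'ft_force': [0.9466, -0.4996, -1.2424], 'ft_torque': [0.0304, 0.0331, -0.0145], 'grip_width': 0.011, 'qpos': [-0.5215, -0.0831, -0.4431, 1.2102, -0.0013, 1.0236]}
```

View pics/pp.png

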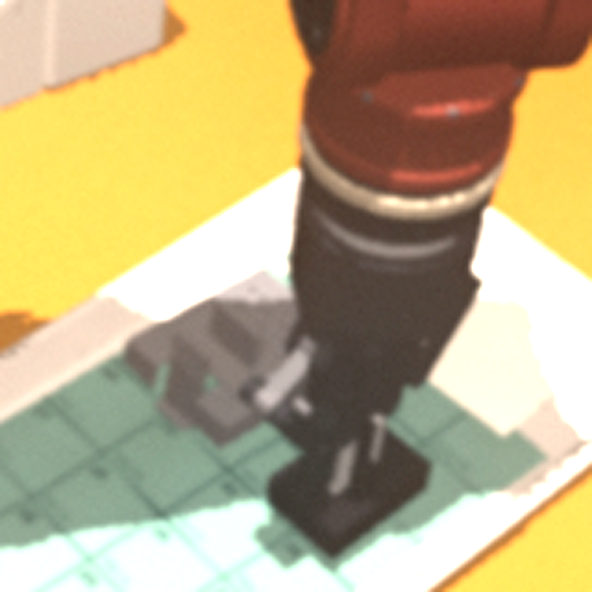

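Call:
{"op": "arm_command", "data": {
  "rows": [0,0,-0.008,0,0,0,0,0,-0.016,0,0,0,0,0,-0.023,0,0,0,0,0,-0.028,0,0,0,0,0,-0.032,0,0,0,0,0,-0.032,0,0,0,0,0,-0.032,0,0,0]
}}

```text
time_s: 20.1
tcp_pos: [0.5002, -0.1385, 0.0281]
eef_rot: [-2.192, -2.249, 0.002]
ft_force: [-0.6, 0.2, -1.4]
grip_width: 0.0107
```

```bash
python3 - <<'E'
from plan import *
st()
E
```

```text
{'time_s': 20.1, 'tcp_pos': [0.5002, -0.1385, 0.0281], 'eef_rot': [-2.1922, -2.2492, 0.0025], 'ft_force': [-0.5634, 0.2205, -1.3735], 'ft_torque': [0.0372, -0.019, 0.0253], 'grip_width': 0.0107, 'qpos': [-0.5217, -0.0735, -0.4543, 1.1912, -0.0013, 1.0235]}
```

Call:
{"op": "arm_command", "data": {
  "rows": [0,0,-0.003,0,0,0,0,0,-0.006,0,0,0,0,0,-0.007,0,0,0,0,0,-0.007,0,0,0]
}}

```text
time_s: 20.5
tcp_pos: [0.5004, -0.1388, 0.027]
eef_rot: [2.193, 2.25, -0.003]
ft_force: [-4.4, -0.3, 7.8]
grip_width: 0.0108
```

```bash
python3 - <<'E'
from plan import *
st()
E
```

```text
{'time_s': 20.5, 'tcp_pos': [0.5004, -0.1388, 0.027], 'eef_rot': [2.1928, 2.2497, -0.0028], 'ft_force': [-4.3547, -0.2586, 7.7582], 'ft_torque': [0.2446, 0.7724, 0.043], 'grip_width': 0.0108, 'qpos': [-0.5217, -0.0724, -0.4554, 1.1882, -0.0017, 1.0235]}
```

Contact, about 8 N. I'll release the pack and back off.

Call:
{"op": "arm_command", "data": {
  "rows": [0,0,0.001,0,0,0,0,0,0.001,0,0,0,0,0,0.001,0,0,0,0,0,0.001,0,0,0,0,0,0.001,0,0,0],
  "fingers": 0.4
}}

```text
time_s: 21.0
tcp_pos: [0.5002, -0.1385, 0.0263]
eef_rot: [-2.192, -2.249, 0.002]
ft_force: [-0.1, -0.7, 0.3]
grip_width: 0.0255
```

Call:
{"op": "arm_command", "data": {
  "rows": [0,0,0.02,0,0,0,0,0,0.08,0,0,0,0,0,0.2,0,0,0,0,0,0.35,0,0,0,0,0,0.5,0,0,0,-0.1,0.1,0.6,0,0,0,-0.2,0.25,0.65,0,0,0,-0.2,0.4,0.65,0,0,0,-0.2,0.55,0.65,0,0,0,-0.2,0.7,0.65,0,0,0,-0.2,0.85,0.65,0,0,0,-0.2,1.0,0.65,0,0,0,-0.2,1.0,0.65,0,0,0,-0.2,1.0,0.65,0,0,0]
}}

```text
time_s: 22.4
tcp_pos: [0.4399, 0.1623, 0.2216]
eef_rot: [-2.189, -2.252, 0.003]
ft_force: [-0.4, -0.6, -0.4]
grip_width: 0.0256
```

```bash
python3 - <<'E'
from plan import *
st()
for n in("scene","top"):
    c=r.read_camera(n);cv2.imwrite(f"pics/{n}_end.png",c["pixels"])
    for t in("cover","pack","bottle","vial","paper_cup"): print(n,t,[(round(d["p"],2),d["rect"]) for d in r.trace(t,n)])
c=r.read_camera("scene");b=(340,270,530,460);k=3.1
cv2.imwrite("pics/endz.png",cv2.convertScaleAbs(cv2.resize(c["pixels"][b[1]:b[3],b[0]:b[2]],None,fx=k,fy=k,interpolation=cv2.INTER_CUBIC),alpha=1.5))
E
```

```text
{'time_s': 22.4, 'tcp_pos': [0.4399, 0.1623, 0.2216], 'eef_rot': [-2.1893, -2.2524, 0.0026], 'ft_force': [-0.4139, -0.6481, -0.3507], 'ft_torque': [-0.0713, 0.0458, -0.0193], 'grip_width': 0.0256, 'qpos': [0.074, -0.2985, -0.2991, 1.5717, -0.0008, 1.6164]}
scene cover [(0.94, [373.9, 311.0, 435.6, 358.0]), (0.76, [230.9, 288.7, 293.5, 345.1]), (0.6, [199.0, 237.7, 249.6, 271.8])]
scene pack [(0.93, [412.0, 358.8, 456.0, 393.8])]
scene bottle [(0.75, [252.8, 160.4, 270.9, 203.0])]
scene vial []
scene paper_cup [(0.57, [411.6, 357.6, 453.8, 393.7])]
top cover [(0.62, [212.9, 267.3, 268.0, 322.7])]
top pack [(0.67, [465.2, 223.8, 491.3, 257.1])]
top bottle [(0.76, [159.0, 183.8, 191.8, 214.3])]
top vial []
top paper_cup []
```

View pics/endz.png

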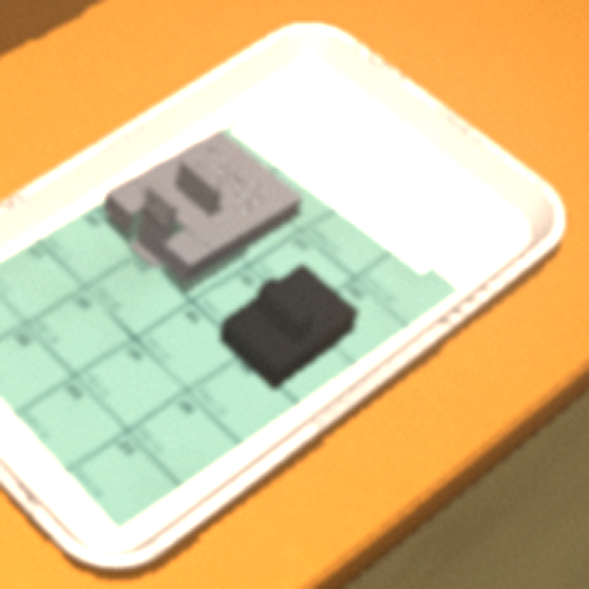

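View pics/top_end.png

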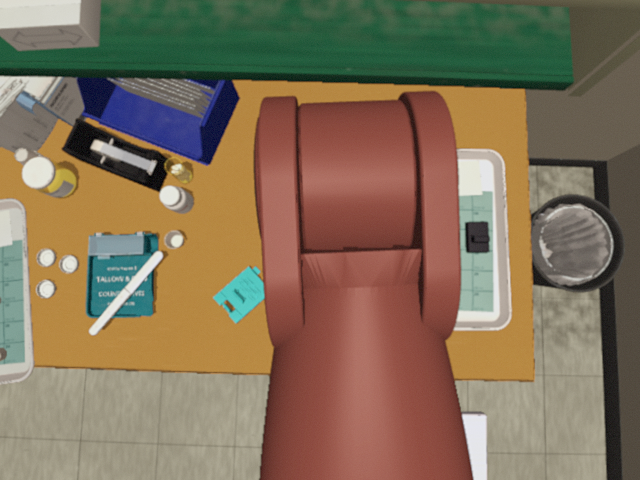

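View pics/scene_end.png

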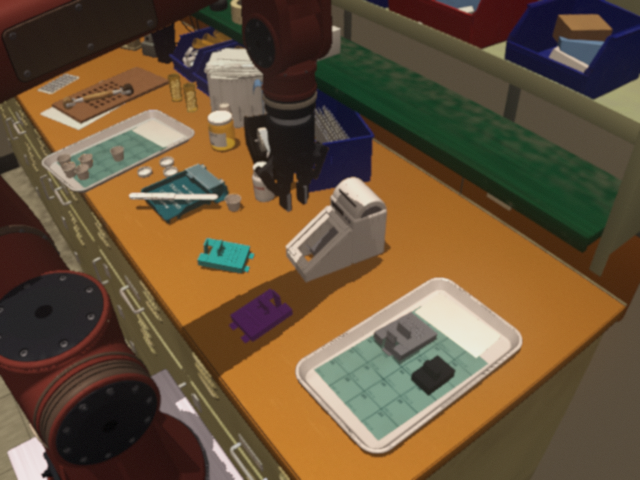

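The cover (scene 405,335, ribs up) and the pack (scene 434,375, pull rib up) lie side by side in the pan. In the top view the bottle (175,199), vial (180,170) and cup (174,239) stand where they did. The arm is at rest in free space, so I'm handing in.

```bash
python3 -c "
from bench import r
print(r.sign_off(), r.get_state()['time_s'])"
```

```text
the job is handed in; nothing more can be done
the job is handed in; nothing more can be done
```

The job is done and handed in at about 22.6 s of the 54 s allowed. The cover lies in the empty pan with its ribbed side up. The battery pack lies beside it with its pull rib up and a clear gap between them.

- **Cover:** I squeezed the tab home (the gripper read 24 mm), swung the cover up 23° about its tongues and drew it clear. I then lowered it into the pan at the tilt it rests at.
- **Pack:** I gripped the pull rib, lifted the pack straight out of the bay and set it down level.
- **Forces:** the highest wrist force I read was about 18 N, when the fingertips touched the cover's outer face while closing. Setting the parts down read about 12 N for the cover and 8 N for the pack.
- **Final pictures:** the scene view shows both parts correctly placed. In the top view the bottle, vial and paper cup look unmoved. The purple and turquoise look-alikes were left alone. The gripper was at rest about 0.22 m above the worktop, clear of everything.

Three checks disagreed or came up short:
- The scene camera sat about 1–2 px (roughly 2 mm) off the top camera when I fitted the printer's position.
- The pack was about 6.5 mm further up the slope than I first assumed, so I measured it from both views before gripping.
- In the last pictures the networks missed the vial in both views and the cup in the top view, and reported the pack as a cup in the scene view. I confirmed the vial and cup by eye in the top picture. The arm hid the cover there, so its final position rests on the scene view alone.

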